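Set the shaker's jack leg, swap its vials and start it

TASK

Get the shaker ready and start it. First wind the jack leg under its overhanging end down with the red-handled crank (clockwise seen from above) until the crank turns clearly heavier and the foot bears firmly on the bench, without forcing it; then stand every black-capped vial upright in the pockets of the blue tray and put the spent orange-capped vial from the tray into the yellow waste tub. Last, when all that is done, push the green start plunger fully down through its stroke and let it spring back; leave the other bench things where they are.

Things in the scene. Friction and masses are not known exactly. Their poses are not given: they have to be found in the camera images.
- bench: the white work bench, fixed; its top is at z = 0. A pale blue mat less than 1 mm thick lies under the work (look only).
- shaker: the shaker, fixed; origin on the bench under its middle, y along its long side, z up. White drive housing at its +y end (120 x 110 mm, 100 mm high, centre at x 0, y +125 mm), blue tray in the middle, jack leg at its -y end (axis at x -20, y -235 mm).
- tray: blue tray fixed on the shaker, 118 x 216 mm, 18 mm high, walls and floor 5 mm; origin at the centre of its underside, 45 mm above the bench; axes along the shaker's. 2 x 3 open pockets, 51 x 65 mm, 13 mm deep, centres at x = -28 or +28 and y = -70, 0 or +70 mm. Vials stand on the pocket floors, 5 mm above the origin; any pocket will do.
- foot: round black rubber foot, 48 mm across, yellow collar, under the steel leg; origin at the centre of its underside, z up. Sprung: gives 1 mm per 20 N against the leg. Begins 20 to 50 mm above the bench and sinks 24 mm per crank turn. It should end pressing on the bench with some 15 to 80 N; more than 120 N is forcing it.
- crank_axis (a point): point on the crank's upright axis, on top of the leg, fixed to the shaker, at the height of the middle of the red grip (132 mm above the bench). Clockwise seen from above lowers the foot; 1 to 2 turns bring it to the bench (the other way it meets a stop within about a turn).
- crank_knob (a point): centre of the upright red crank grip, a cylinder 18 mm across, 108 to 150 mm above the bench, 50 mm out from the axis; it spins freely on its pin, so hold it without turning the wrist. The crank arm lies just below it. Turning takes about 2.4 N at the grip, plus 6 N per radian once the foot touches. The crank stays put when let go, springing back a little if wound hard.
- plunger (a joint): stroke of the green start plunger on top of the housing: 0 up, grows to 0.018 m fully down; sprung, 4 N to start and 11 N at the bottom, where it meets a hard stop. It springs back when let go.
- plunger_top (a point): centre of the top of the plunger's green cap, 34 mm across, 136 mm above the bench when up; it is pushed straight down.
- vial1_centre (a point): centre (half-way up) of a squat black-capped glass vial with a thick base, 38 mm across (cap 35 mm), 46 mm high, about 80 g; z along it. It stands upright on the bench (point 23 mm above its underside). Some of the five are absent.
- vial2_centre (a point): centre (half-way up) of a squat black-capped glass vial with a thick base, 38 mm across (cap 35 mm), 46 mm high, about 80 g; z along it. It stands upright on the bench (point 23 mm above its underside). Some of the five are absent.
- vial3_centre (a point): centre (half-way up) of a squat black-capped glass vial with a thick base, 38 mm across (cap 35 mm), 46 mm high, about 80 g; z along it. It stands upright on the bench (point 23 mm above its underside). Some of the five are absent.
- vial4_centre (a point): centre (half-way up) of a squat black-capped glass vial with a thick base, 38 mm across (cap 35 mm), 46 mm high, about 80 g; z along it. It stands upright on the bench (point 23 mm above its underside). Some of the five are absent.
- vial5_centre (a point): centre (half-way up) of a squat black-capped glass vial with a thick base, 38 mm across (cap 35 mm), 46 mm high, about 80 g; z along it. It stands upright on the bench (point 23 mm above its underside). Some of the five are absent.
- spent_centre (a point): centre of the spent vial, same size and shape as the others but with an orange cap; it starts standing in a tray pocket.
- tub: yellow open waste tub, fixed, 80 x 80 mm outside, 45 mm high, wall and floor 4 mm; origin at the centre of its underside, on the bench.
- tube_rack: bystander: blue tube rack 90 x 200 mm, 52 mm high, origin at the centre of its underside; leave it alone.
- foam_box: bystander: white foam box 130 x 110 mm, 90 mm high, origin at the centre of its underside; leave it alone.
- reagent: bystander: amber bottle 64 mm across, 130 mm high, origin at the centre of its underside; leave it alone.

How it is judged:
On the way, in this order (a step that is already met when the one before it is completed fails the run):
1. the jack foot bears on the bench with more than 12 N (contact force between foot and bench above 12 N), for 0.3 s.
2. every black-capped vial present stands upright in the tray, and the spent vial is in the waste tub (x of vial1_centre in the frame of tray between -0.056 and 0.056 m and y of vial1_centre in the frame of tray between -0.105 and 0.105 m and z of each of vial1_centre, vial2_centre, vial3_centre, vial4_centre, vial5_centre in the frame of tray below 0.034 m and angle between each of vial1_centre, vial2_centre, vial3_centre, vial4_centre, vial5_centre's own z axis and vertical below 0.15 rad and x of vial2_centre in the frame of tray between -0.056 and 0.056 m and y of vial2_centre in the frame of tray between -0.105 and 0.105 m and x of vial3_centre in the frame of tray between -0.056 and 0.056 m and y of vial3_centre in the frame of tray between -0.105 and 0.105 m and x of vial4_centre in the frame of tray between -0.056 and 0.056 m and y of vial4_centre in the frame of tray between -0.105 and 0.105 m and x of vial5_centre in the frame of tray between -0.056 and 0.056 m and y of vial5_centre in the frame of tray between -0.105 and 0.105 m and x of spent_centre in the frame of tub between -0.038 and 0.038 m and y of spent_centre in the frame of tub between -0.038 and 0.038 m and z of spent_centre in the frame of tub below 0.04 m and contact force between foot and bench above 12 N), for 0.3 s.
3. the start plunger is pushed to within 1.5 mm of the end of its 18 mm stroke (value of joint plunger above 0.0165 m), for 0.05 s.
At the end, for the whole second after the job is handed in: The jack foot presses on the bench with more than 12 N; every black-capped vial present stands upright (within 0.15 rad) on the floor of the blue tray; the spent vial is inside the waste tub; the plunger was pushed to at least 16.5 mm last and is back up (less than 3 mm) (all of step 2 and value of joint plunger below 0.003 m); the robot touches nothing.
It fails at once if the jack foot is forced onto the bench with more than 120 N (contact force between foot and bench above 120 N).
It fails at once if a black-capped vial is put into the tray before the jack foot bears on the bench (contact force between foot and bench below 2 N and ((x of vial1_centre in the frame of tray between -0.056 and 0.056 m and y of vial1_centre in the frame of tray between -0.105 and 0.105 m and z of vial1_centre in the frame of tray below 0.034 m and angle between vial1_centre's own z axis and vertical below 0.15 rad) or (x of vial2_centre in the frame of tray between -0.056 and 0.056 m and y of vial2_centre in the frame of tray between -0.105 and 0.105 m and z of vial2_centre in the frame of tray below 0.034 m and angle between vial2_centre's own z axis and vertical below 0.15 rad) or (x of vial3_centre in the frame of tray between -0.056 and 0.056 m and y of vial3_centre in the frame of tray between -0.105 and 0.105 m and z of vial3_centre in the frame of tray below 0.034 m and angle between vial3_centre's own z axis and vertical below 0.15 rad) or (x of vial4_centre in the frame of tray between -0.056 and 0.056 m and y of vial4_centre in the frame of tray between -0.105 and 0.105 m and z of vial4_centre in the frame of tray below 0.034 m and angle between vial4_centre's own z axis and vertical below 0.15 rad) or (x of vial5_centre in the frame of tray between -0.056 and 0.056 m and y of vial5_centre in the frame of tray between -0.105 and 0.105 m and z of vial5_centre in the frame of tray below 0.034 m and angle between vial5_centre's own z axis and vertical below 0.15 rad))).
It fails at once if a bystander (rack, foam box or bottle) is moved more than 30 mm or tipped (distance of tube_rack from where it was at the start of the episode above 0.03 m or angle between tube_rack's own z axis and vertical above 0.3 rad).
It fails at once if a bystander (rack, foam box or bottle) is moved more than 30 mm or tipped (distance of foam_box from where it was at the start of the episode above 0.03 m or angle between foam_box's own z axis and vertical above 0.3 rad).
It fails at once if a bystander (rack, foam box or bottle) is moved more than 30 mm or tipped (distance of reagent from where it was at the start of the episode above 0.03 m or angle between reagent's own z axis and vertical above 0.3 rad).
Of vial1, vial2, vial3, vial4, vial5 only 3 to 5 are there at a start; the rules pass over those that are not, and their reading is None.
At some moment in a run one of vial1, vial2, vial3, vial4, vial5 may be knocked a few centimetres aside while the robot is not near it.
It also fails if it takes over 210 s, if anything falls off the work surface, if the arm or the gripper's body presses on something with over 40 N, if the wrist force passes 120 N, or if a joint passes its speed limit or range.

ROBOT

A 6-joint arm with a two-finger parallel gripper is mounted at the origin on the work surface. World frame = base frame: x ahead of the robot, y to its left, z up, the work surface at z = 0. Lengths are in m, angles in rad, forces in N, time in s.
With the tool pointing down it reaches from about 0.375 to 0.925 m from the base axis. Payload 5.7 kg.
Tool frame: the origin (TCP) lies on the centre line of the jaws, within the pads' length; the fingertips stand manip.tips_ahead ahead of it and the grasp point (between the pads) lies 3 mm ahead of it (manip.tips_ahead is the distance from the TCP to the fingertips, in m); z points along the fingers, y is the direction in which the jaws open and shut (so a half turn about z gives the same grasp; the last joint's range is limited). The gripper opens to 85 mm and grips with 20 to 120 N. Pads are 22 mm wide; open, the fingers measure 114 mm over their backs; the gripper's body (76 mm by 85 mm) begins 54 mm behind the grasp point. The pads swing forward as they close: fully open they stand 13 mm farther back than shut.
Start: joints at [-1.233, 0.359, 1.51, -0, 1.272, -0.115], TCP at [0.262, -0.54, 0.222] pointing down, gripper open.
Joint ranges: [-2.97, 2.97], [-1.01, 2.36], [0.21, 2.38], [-0.96, 4.11], [0.2, 2.71], [-2.98, 2.98]. Speed limits (rad/s): [2.39, 2.39, 3.14, 3.14, 3.14, 3.14].

INTERFACE

Orientations are given as a unit quaternion [w, x, y, z].
In Python, from cell import manip, optics, ticket gives the robot as it stands.
- The arm moves only by the tool carry_out, never from a script. Its argument "targets" is a list of rows, each a list of 7 numbers: the opening, from -1 (shut) to 1 (fully open), then the shift along the world's x, y, z in cm, then the turn, a rotation vector about the world's x, y, z in rad. A call has exactly 5 rows; each row is the pose to reach, as a shift and turn from the pose commanded when the call began; what a row does not reach only later rows make up. A row lasts 1/12 s, in which the tool goes at most 41.7 mm and 7.16 degrees, less where a joint would pass 70% of its speed; a pose out of reach is approached as far as the arm can. A call with a gripper value outside its range is refused whole. The fingers move at their own pace and stop on an object; "squeeze" is the grip in N (left out, the last holds). Time passes only in rows, so rows that repeat a pose let the fingers close, or fill a call up. It gives the time, the measured TCP pose, the force and the opening at its end, in the units of the state.
- manip.get_obs(): the state, without advancing time (a new reading comes with each control period).
- optics.snapshot(name): name is "scene" or "top" or "wrist"; returns the picture (480x640x3 uint8, red, green, blue); there is no depth.
- optics.camera_params(name): a dict with "fx", "fy", "cx", "cy" (pixels), "position" and "rotation" of the camera in the world. Camera axes: x right, y down, z forward; pixel columns grow to the right and rows downward; lengths in m; the calibration is good to about 2 mm. The wrist camera is an equidistant fisheye: a pixel r from the principal point sees the ray r / f radians off the axis. A picture is of the moment at which its call begins: read the wrist's pose just before it. camera_params takes no time and is no camera call; for the wrist camera it gives the pose at the moment of the call.
- ticket.finish_job(): hands the job in, once; it reports no verdict.
The state is a dict: "t": time; "joints": joint angles; "qd": joint speeds; "joint_efforts": joint torques, N m; "tcp_pos": TCP position; "orientation": TCP orientation; "contact_force": force on the tool from outside, world axes, zero at the start; "moment": the same for the moment, N m; "opening": finger opening in m.
Only numpy, scipy, OpenCV 4.12 (cv2) and the standard library are available. Lean on these libraries where they do the work, as an engineer would, in place of code of your own. Each camera call takes 0.05 s, during which the arm holds its last target.

## Working session

There is one attempt and no reset: what is moved stays moved. The work goes in short steps, Python scripts to look and compute and a tool call to move; the robot and the scene stay as the last step left them, time stands still between calls to the robot, and variables do not carry over. Pictures are saved under pics/ and viewed, and the job is handed in when it is done.

Besides the shell and the picture viewer there is one more tool, called after "Emit:" by a JSON object that holds its "api" and its "payload". carry_out: Moves the arm, as the interface text tells. Its arguments: {"type":"object","properties":{"targets":{"type":"array","items":{"type":"array","items":{"type":"number"}}},"squeeze":{"type":"number"}},"required":["targets"]}

```bash
ls; mkdir -p pics; python3 - <<'E'
from cell import manip, optics, ticket
import cv2
print(manip.get_obs(), manip.tips_ahead)
for n in ["scene","top","wrist"]:
    p=optics.camera_params(n);print(n,p)
    cv2.imwrite(f"pics/{n}0.png",optics.snapshot(n)[:,:,::-1])
E
```

```text
pics
{'t': 0.0, 'joints': array([-1.23313159e+00,  3.59499785e-01,  1.51142791e+00,  3.09957185e-06,
        1.27249784e+00, -1.15136950e-01]), 'qd': array([ 7.91575314e-04,  1.11196019e-03, -6.42807302e-05, -8.31340525e-05,
        6.33915999e-04,  3.91350561e-04]), 'joint_efforts': array([ 1.74886260e-03, -5.27604067e+01, -2.78626245e+01,  2.74427357e-04,
        1.33856060e-02, -1.73778875e-05]), 'tcp_pos': array([ 0.26223525, -0.5388899 ,  0.22095843]), 'orientation': array([-9.10938807e-04,  9.74480307e-01,  2.24471137e-01, -1.00284785e-04]), 'contact_force': array([ 0.50884033, -0.43958047,  0.86710003]), 'moment': array([ 0.03529608, -0.01357687,  0.0364292 ]), 'opening': 0.08502471857067093} 0.022
scene {'fx': 497.44747467997115, 'fy': 497.44747467997115, 'cx': 321.6974788541455, 'cy': 243.15098589332683, 'position': array([1.13450662, 0.22241408, 0.88930914]), 'rotation': array([-0.17247791,  0.50499562,  0.80079999, -0.27193781])}
top {'fx': 523.5513360284436, 'fy': 523.5513360284436, 'cx': 313.71058035878303, 'cy': 245.6771521720111, 'position': array([ 0.49671092, -0.02937202,  1.0927976 ]), 'rotation': array([ 0.04219418, -0.70391796,  0.70772325, -0.04297629])}
wrist {'fx': 371.64829954431775, 'fy': 371.64829954431775, 'cx': 325.0623375913318, 'cy': 240.5276006816013, 'position': array([ 0.33442069, -0.50388054,  0.37350525]), 'rotation': array([ 0.13469808,  0.83700629, -0.52350925, -0.08494097])}
```

View pics/top0.png

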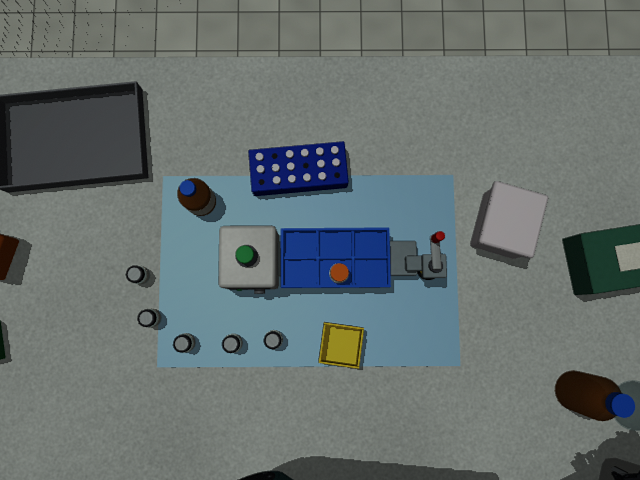

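View pics/scene0.png

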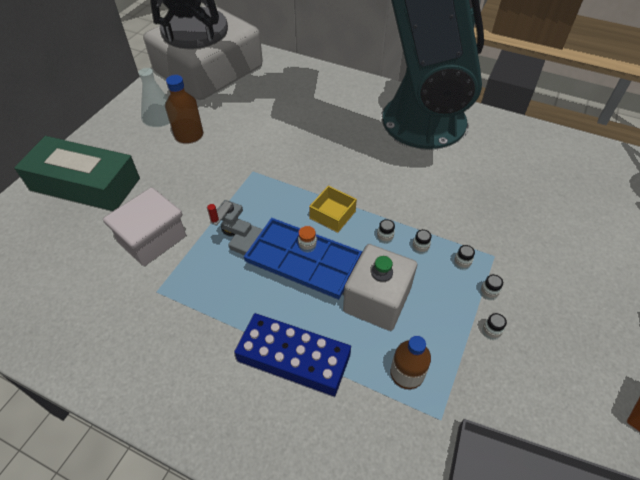

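View pics/wrist0.png

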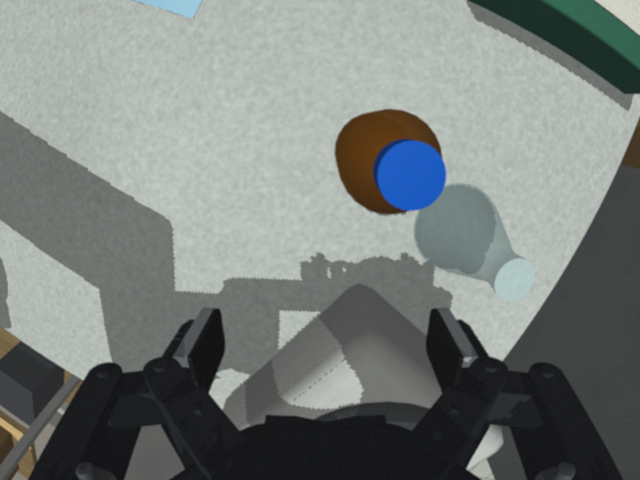

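Top view: all five vials are present, at pixels (136,274), (148,318), (184,343), (232,343) and (274,340). The crank grip is at (439,237), the plunger at (246,255), the spent vial at (340,272) and the tub at (342,345). I'll enlarge crops for precision.

```bash
cat > h.py <<'E'
from cell import manip, optics, ticket
import cv2, numpy as np
from scipy.spatial.transform import Rotation as R
def rot(q): return R.from_quat([q[1],q[2],q[3],q[0]]).as_matrix()
def ray(p,u,v,fish=False):
    x=(u-p['cx'])/p['fx'];y=(v-p['cy'])/p['fy']
    if fish:
        r=np.hypot(x,y);d=np.array([np.sin(r)*x/r,np.sin(r)*y/r,np.cos(r)]) if r>0 else np.array([0,0,1.])
    else: d=np.array([x,y,1.])
    return rot(p['rotation'])@d
def at(p,u,v,z,fish=False):
    d=ray(p,u,v,fish);o=p['position'];return o+d*(z-o[2])/d[2]
def proj(p,X,fish=False):
    c=rot(p['rotation']).T@(np.array(X)-p['position'])
    if fish:
        s=np.hypot(c[0],c[1]);th=np.arctan2(s,c[2]);return p['cx']+p['fx']*th*c[0]/s,p['cy']+p['fy']*th*c[1]/s
    return p['cx']+p['fx']*c[0]/c[2],p['cy']+p['fy']*c[1]/c[2]
def shot(n,f,crop=None,k=1):
    im=optics.snapshot(n)[:,:,::-1]
    if crop: a,b,c,d=crop;im=im[b:d,a:c]
    if k!=1: im=cv2.resize(im,None,fx=k,fy=k,interpolation=cv2.INTER_CUBIC)
    cv2.imwrite(f"pics/{f}.png",im)
def st():
    o=manip.get_obs();print({k:np.round(o[k],4).tolist() for k in ['t','joints','tcp_pos','orientation','contact_force','opening']})
    return o
E
python3 - <<'E'
import cv2
im=cv2.imread('pics/top0.png')
cv2.imwrite('pics/c1.png',cv2.resize(im[210:310,270:470],None,fx=4,fy=4,interpolation=cv2.INTER_CUBIC))
cv2.imwrite('pics/c2.png',cv2.resize(im[215:375,115:315],None,fx=4,fy=3.75,interpolation=cv2.INTER_CUBIC)[:, :])
cv2.imwrite('pics/c3.png',cv2.resize(im[300:380,270:380],None,fx=6,fy=6,interpolation=cv2.INTER_CUBIC))
im=cv2.imread('pics/scene0.png')
cv2.imwrite('pics/c4.png',cv2.resize(im[180:300,180:380],None,fx=4,fy=4,interpolation=cv2.INTER_CUBIC))
E
```

```text
(no output)
```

View pics/c1.png

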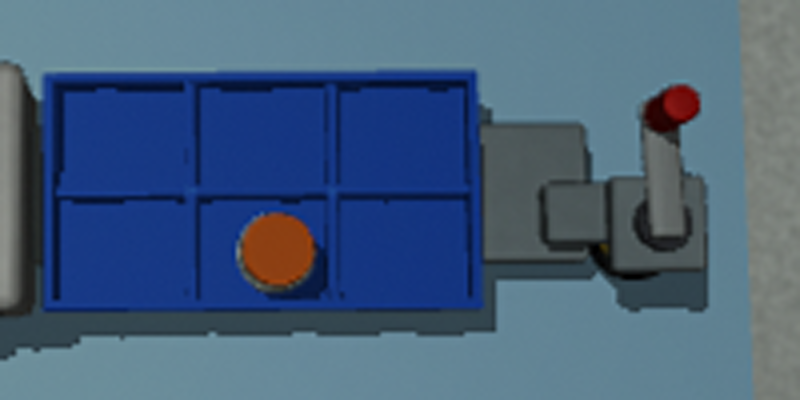

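View pics/c2.png

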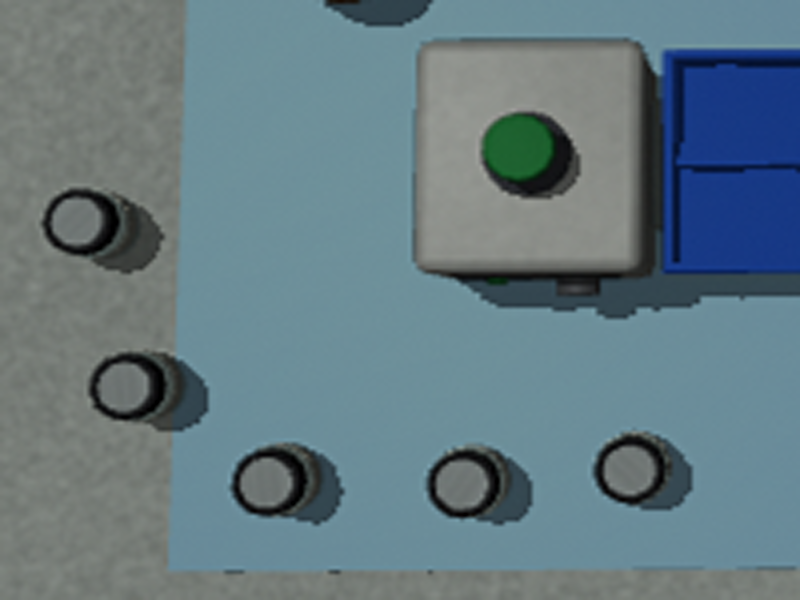

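View pics/c3.png

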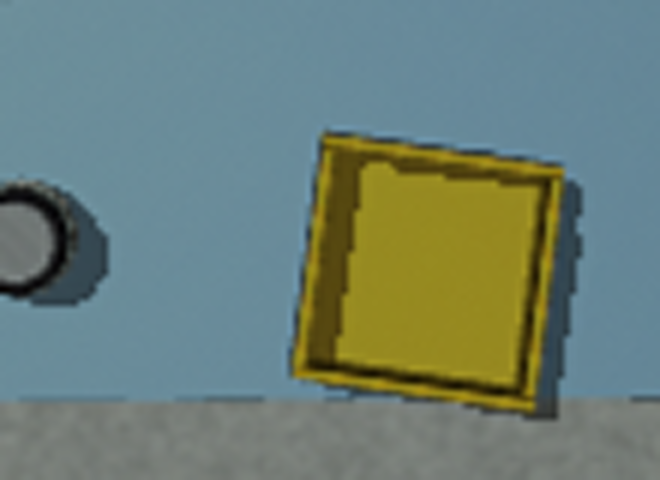

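View pics/c4.png

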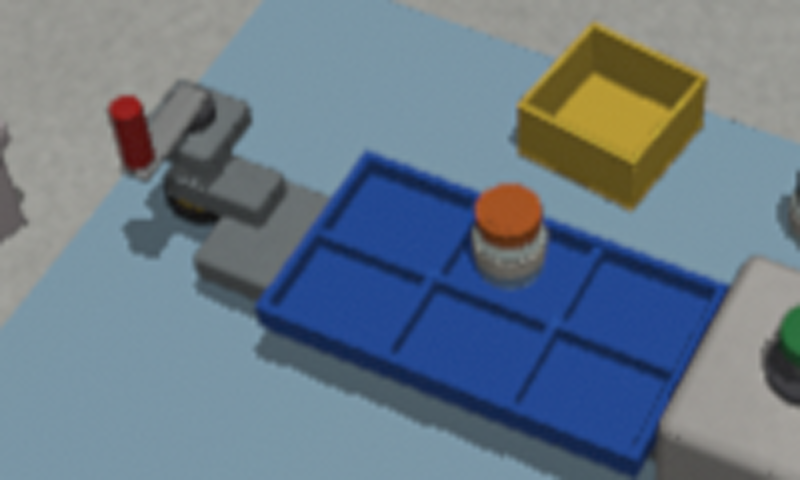

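```bash
python3 - <<'E'
from h import *
p=optics.camera_params('top')
def g(u,v,z,a,b,kx,ky): return at(p,a+(u+.5)/kx-.5,b+(v+.5)/ky-.5,z)
tr=[g(u,v,.063,270,210,4,4) for u,v in [(44,72),(476,72),(482,309),(43,309)]]
print('tray',np.round(tr,4),np.mean(tr,0))
e=(tr[0]+tr[3]-tr[1]-tr[2])/2; yaw=np.arctan2(-e[0],e[1]);e/=np.linalg.norm(e);print('yaw',yaw)
print('knob',g(681,104,.15,270,210,4,4),'spent',g(277,248,.096,270,210,4,4))
for q in [(82,222),(128,387),(270,481),(465,482),(631,469)]: print('vial',g(*q,.046,115,215,4,3.75))
print('plunger',g(518,147,.136,115,215,4,3.75))
tb=[g(*q,.045,270,300,6,6) for q in [(323,132),(563,168),(537,411),(293,376)]]
print('tub',np.round(tb,4),np.mean(tb,0))
c=np.mean(tr,0)[:2];M=np.array([[np.cos(yaw),-np.sin(yaw)],[np.sin(yaw),np.cos(yaw)]])
ax=c+M@[-.02,-.235]; print('axis',ax)
for y in [-.07,0,.07]:
  for x in [-.028,.028]: print('pocket',x,y,np.round(c+M@[x,y],4))
print('house',c+M@[0,.125])
E
```

```text
tray [[ 0.658   0.0348  0.063 ]
 [ 0.6568 -0.1801  0.063 ]
 [ 0.5392 -0.1804  0.063 ]
 [ 0.5403  0.035   0.063 ]] [ 0.59856731 -0.07268268  0.063     ]
yaw -0.0053610879735592806
knob [ 0.62807629 -0.26025605  0.15      ] spent [ 0.56734326 -0.07850924  0.096     ]
vial [0.56865711 0.3266794  0.046     ]
vial [0.48130689 0.30080897 0.046     ]
vial [0.43200704 0.22930513 0.046     ]
vial [0.43096285 0.13330546 0.046     ]
vial [0.43724566 0.05161005 0.046     ]
plunger [0.59817389 0.09717523 0.136     ]
tub [[ 0.472  -0.0493  0.045 ]
 [ 0.4598 -0.1283  0.045 ]
 [ 0.3814 -0.1185  0.045 ]
 [ 0.3931 -0.0389  0.045 ]] [ 0.42657583 -0.08375199  0.045     ]
axis [ 0.57730775 -0.30757208]
pocket -0.028 -0.07 [ 0.5702 -0.1425]
pocket 0.028 -0.07 [ 0.6262 -0.1428]
pocket -0.028 0 [ 0.5706 -0.0725]
pocket 0.028 0 [ 0.6266 -0.0728]
pocket -0.028 0.07 [ 0.5709 -0.0025]
pocket 0.028 0.07 [ 0.6269 -0.0028]
house [0.59923744 0.05231552]
```

```bash
python3 - <<'E'
from h import *
p=optics.camera_params('top')
def g(u,v,z,a,b,kx,ky): return at(p,a+(u+.5)/kx-.5,b+(v+.5)/ky-.5,z)
print(g(415,155,.1,115,215,4,3.75),g(645,155,.1,115,215,4,3.75),g(530,39,.1,115,215,4,3.75),g(530,272,.1,115,215,4,3.75))
print('hub',g(664,226,.105,270,210,4,4), g(664,226,.1,270,210,4,4))
s=optics.camera_params('scene')
def t2(pt,us):  # triangulate top & scene
    A=[];b=[]
    for P,(u,v) in [(p,pt),(s,us)]:
        d=ray(P,u,v);d/=np.linalg.norm(d);Q=np.eye(3)-np.outer(d,d);A.append(Q);b.append(Q@P['position'])
    return np.linalg.lstsq(np.vstack(A),np.hstack(b),rcond=None)[0]
print('knobtop',t2((270+681.5/4-.5,210+104.5/4-.5),(180+126/4-.5,180+102/4-.5)))
print('spent',t2((270+277.5/4-.5,210+248.5/4-.5),(180+509/4-.5,180+207/4-.5)))
# axis candidates
for k in [(.12,.100,)]: pass
E
```

```text
[0.59816727 0.15094988 0.1       ] [0.59758015 0.04140143 0.1       ] [0.65753387 0.0967657  0.1       ] [0.53855586 0.0955937  0.1       ]
hub [ 0.57613872 -0.26122903  0.105     ] [ 0.57654077 -0.26240263  0.1       ]
knobtop [ 0.62855403 -0.26118124  0.14923507]
spent [ 0.56776155 -0.07940899  0.09531945]
```

Emit:
{"api": "carry_out", "payload": {"targets": [[1,3.2,2.4,0,0,0,-0.1],[1,6.4,4.8,0,0,0,-0.2],[1,9.6,7.2,0,0,0,-0.3],[1,12.8,9.6,0,0,0,-0.4],[1,16,12,0,0,0,-0.453]]}}

```text
t: 0.57
tcp_pos: [0.4235, -0.4181, 0.2215]
orientation: [-0.0, 1.0, -0.003, -0.0]
contact_force: [0.8, -0.3, 0.2]
opening: 0.0851
```

Emit:
{"api": "carry_out", "payload": {"targets": [[1,3.2,2.5,0,0,0,0],[1,6.4,5,0,0,0,0],[1,9.6,7.5,0,0,0,0],[1,12.8,10,0,0,0,0],[1,15,11.7,0,0,0,0]]}}

```text
t: 0.98
tcp_pos: [0.5749, -0.2996, 0.2215]
orientation: [-0.001, 1.0, 0.001, 0.0]
contact_force: [0.5, -0.8, 0.9]
opening: 0.0855
```

Emit:
{"api": "carry_out", "payload": {"targets": [[1,2.8,2.1,0,0,0,0],[1,5.6,4.2,0,0,0,0],[1,5.6,4.2,-1,0,0,0],[1,5.6,4.2,-2,0,0,0],[1,5.6,4.2,-2,0,0,0]]}}

```text
t: 1.4
tcp_pos: [0.6264, -0.2597, 0.1986]
orientation: [-0.001, 1.0, 0.0, -0.003]
contact_force: [-0.4, -0.1, -0.3]
opening: 0.0853
```

```bash
python3 - <<'E'
from h import *
st()
p=optics.camera_params('wrist'); shot('wrist','w1'); shot('top','t1',(370,190,530,310),5)
print(proj(p,[.628,-.2605,.15],True), proj(p,[.577,-.264,.105],True))
E
```

```text
{'t': 1.4, 'joints': [-0.4945, 0.4926, 1.3493, -0.0006, 1.3052, 1.076], 'tcp_pos': [0.6264, -0.2597, 0.1986], 'orientation': [-0.001, 1.0, 0.0003, -0.0025], 'contact_force': [-0.3752, -0.0685, -0.3012], 'opening': 0.0853}
(np.float64(326.3977023788695), np.float64(259.8225109759294)) (np.float64(330.8582842628985), np.float64(301.15978732534614))
```

View pics/w1.png

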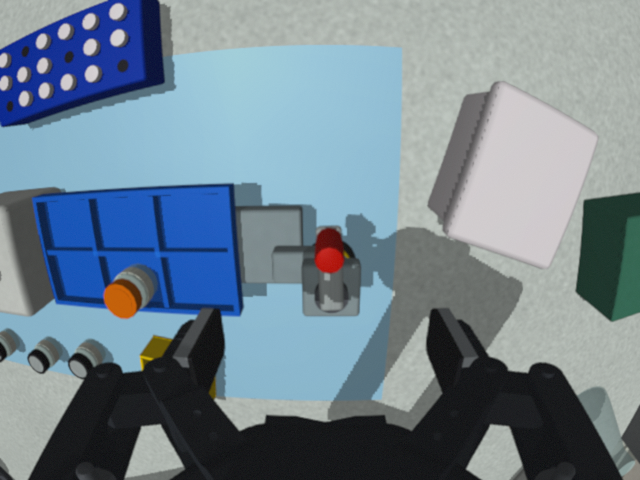

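Emit:
{"api": "carry_out", "payload": {"targets": [[1,0.1,-0.1,-2,0,0,0],[1,0.1,-0.1,-4,0,0,0],[1,0.1,-0.1,-6,0,0,0],[1,0.1,-0.1,-6,0,0,0],[1,0.1,-0.1,-6,0,0,0]]}}

```text
t: 1.92
tcp_pos: [0.628, -0.2621, 0.1413]
orientation: [-0.001, 1.0, -0.001, -0.001]
contact_force: [0.7, 0.1, 0.8]
opening: 0.0854
```

```bash
python3 - <<'E'
from h import *
st()
p=optics.camera_params('wrist'); shot('wrist','w2',(160,160,500,400),2.2); shot('scene','s2',(150,160,310,280),5)
print(proj(p,[.629,-.2615,.15],True))
E
```

```text
{'t': 1.9167, 'joints': [-0.4968, 0.5456, 1.4062, -0.0, 1.1923, 1.0758], 'tcp_pos': [0.628, -0.2621, 0.1413], 'orientation': [-0.0006, 1.0, -0.0009, -0.0011], 'contact_force': [0.745, 0.0697, 0.7717], 'opening': 0.0854}
(np.float64(323.36768521555376), np.float64(308.7684427654829))
```

View pics/w2.png

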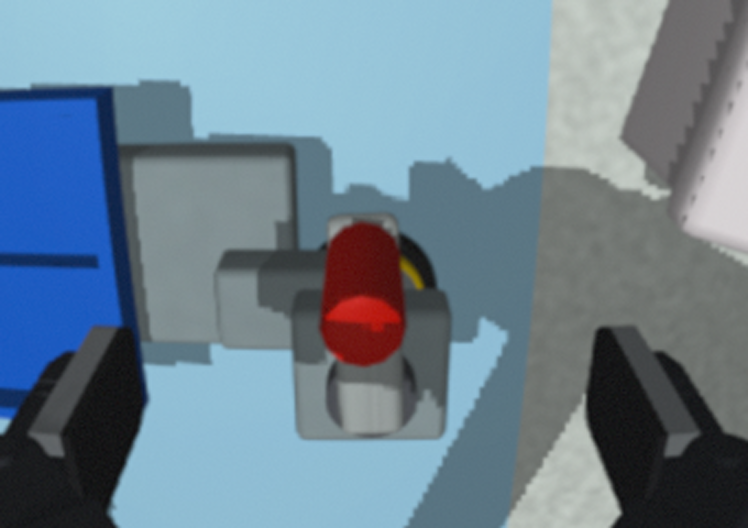

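View pics/s2.png

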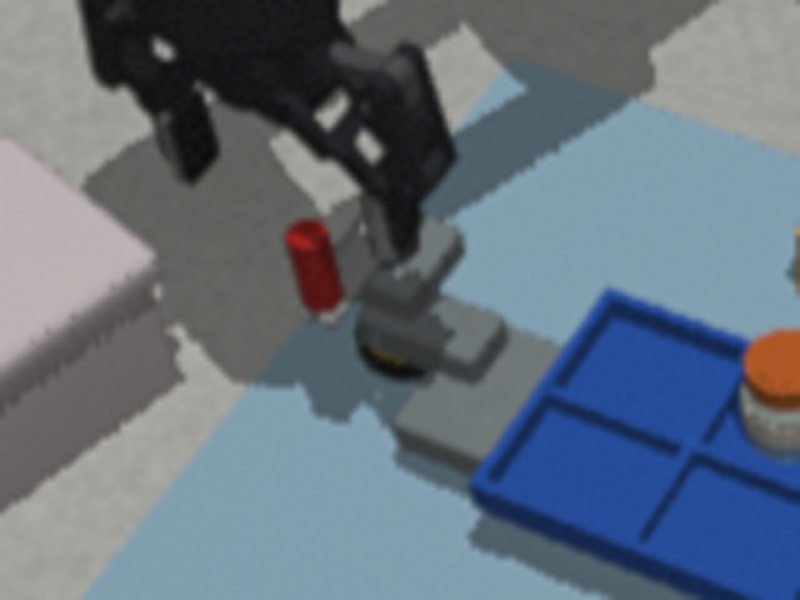

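Emit:
{"api": "carry_out", "payload": {"targets": [[-0.6,0.05,0,0,0,0,0],[-0.6,0.05,0,0,0,0,0],[-0.6,0.05,0,0,0,0,0],[-0.6,0.05,0,0,0,0,0],[-0.6,0.05,0,0,0,0,0]], "squeeze": 30}}

```text
t: 2.43
tcp_pos: [0.6302, -0.2615, 0.1422]
orientation: [0.0, 1.0, -0.0, 0.0]
contact_force: [0.8, -0.7, 0.1]
opening: 0.0253
```

Emit:
{"api": "carry_out", "payload": {"targets": [[-1,0,0,0,0,0,0],[-1,0,0,0,0,0,0],[-1,0,0,0,0,0,0],[-1,0,0,0,0,0,0],[-1,0,0,0,0,0,0]]}}

```text
t: 2.85
tcp_pos: [0.63, -0.2615, 0.1417]
orientation: [-0.0, 1.0, -0.0, -0.0]
contact_force: [0.2, 0.3, 0.1]
opening: 0.0002
```

```bash
python3 - <<'E'
from h import *
st(); shot('wrist','w3',(160,160,500,400),2.2)
a0=np.arctan2(.002,.05)
a0=0.03
for st_ in (12,15):
  for k in range(0,25):
    a=a0-np.radians(st_)*k
    print(st_,k,np.round(100*np.array([.05*np.cos(a)-.05*np.cos(a0),.05*np.sin(a)-.05*np.sin(a0)]),2))
  print()
  break
E
```

```text
{'t': 2.85, 'joints': [-0.4947, 0.5462, 1.404, 0.0001, 1.1916, 1.0762], 'tcp_pos': [0.63, -0.2615, 0.1417], 'orientation': [-0.0001, 1.0, -0.0001, -0.0], 'contact_force': [0.1946, 0.314, 0.0559], 'opening': 0.0002}
12 0 [0. 0.]
12 1 [-0.08 -1.04]
12 2 [-0.37 -2.05]
12 3 [-0.87 -2.97]
12 4 [-1.54 -3.76]
12 5 [-2.37 -4.4 ]
12 6 [-3.31 -4.86]
12 7 [-4.33 -5.1 ]
12 8 [-5.37 -5.14]
12 9 [-6.4  -4.95]
12 10 [-7.37 -4.55]
12 11 [-8.23 -3.96]
12 12 [-8.95 -3.21]
12 13 [-9.5  -2.32]
12 14 [-9.86 -1.34]
12 15 [-10.   -0.3]
12 16 [-9.92  0.74]
12 17 [-9.62  1.75]
12 18 [-9.13  2.67]
12 19 [-8.45  3.46]
12 20 [-7.63  4.1 ]
12 21 [-6.68  4.56]
12 22 [-5.67  4.8 ]
12 23 [-4.62  4.84]
12 24 [-3.6   4.65]
```

View pics/w3.png

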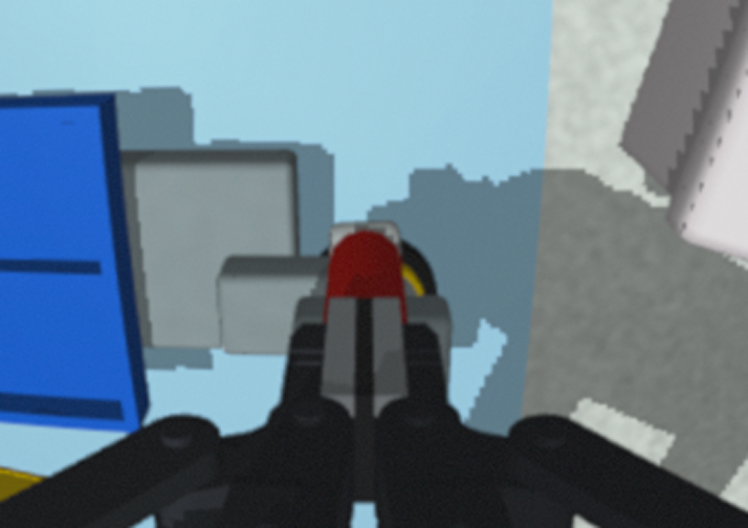

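```bash
python3 - <<'E'
from h import *
shot('scene','s3',(150,130,310,250),5); shot('top','t3',(380,190,500,280),6)
s=optics.camera_params('scene');p=optics.camera_params('top')
for X in ([.63,-.2615,.1197],[.63,-.2615,.1417]):
  a=np.array(proj(s,X));b=np.array(proj(p,X));print((a-[150,130])*5,(b-[380,190])*6)
E
```

```text
[317.01095991 426.02426891] [339.76064655 281.13246972]
[307.62725763 390.11392271] [356.58544791 271.27858946]
```

View pics/s3.png

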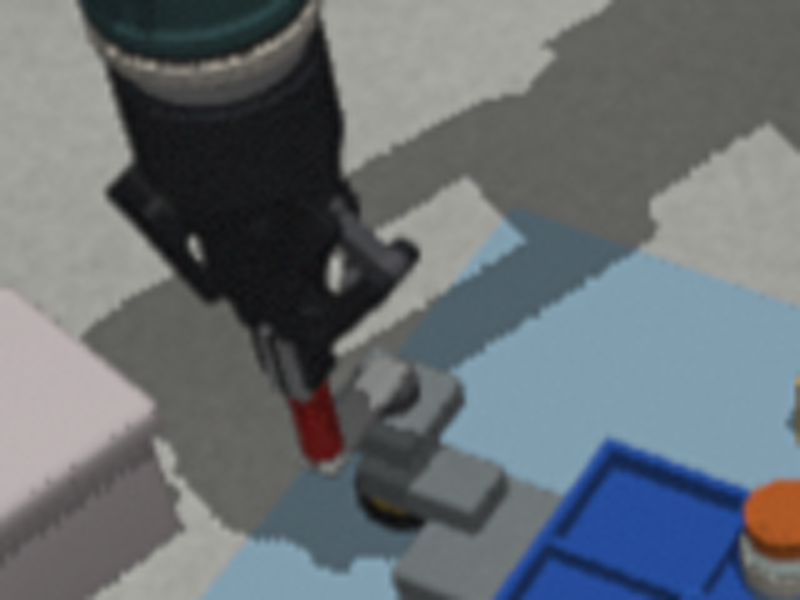

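View pics/t3.png

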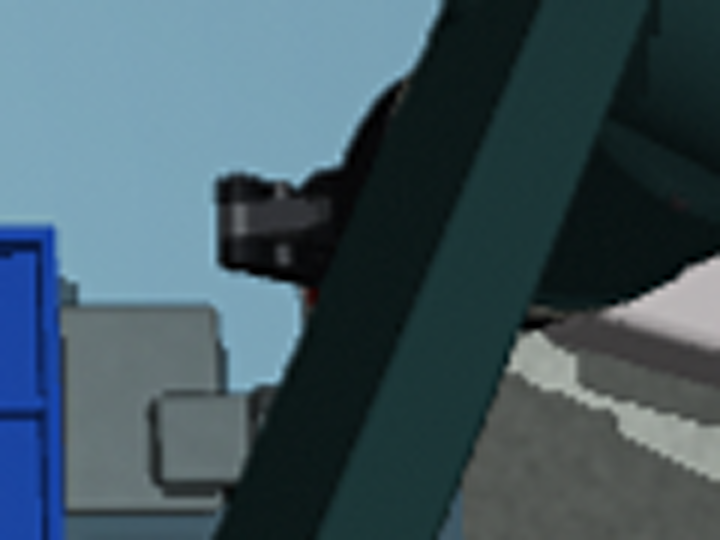

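```bash
python3 - <<'E'
from h import *
w=optics.camera_params('wrist');s=optics.camera_params('scene')
print(w['position'])
for x in (.62,.63,.641):
 for z in (.12,.135,.15,.16):
  X=[x,-.2615,z]
  print(x,z,np.round((np.array(proj(w,X,True))-160)*2.2),np.round((np.array(proj(s,X))-[150,130])*5))
E
```

```text
[ 0.71017061 -0.26156562  0.29418693]
0.62 0.12 [363. 306.] [330. 409.]
0.62 0.135 [363. 337.] [324. 384.]
0.62 0.15 [363. 373.] [318. 359.]
0.62 0.16 [363. 399.] [314. 342.]
0.63 0.12 [363. 268.] [317. 426.]
0.63 0.135 [363. 297.] [311. 401.]
0.63 0.15 [363. 331.] [304. 376.]
0.63 0.16 [363. 356.] [300. 359.]
0.641 0.12 [363. 225.] [302. 444.]
0.641 0.135 [363. 251.] [295. 420.]
0.641 0.15 [363. 281.] [289. 395.]
0.641 0.16 [363. 305.] [284. 378.]
```

Emit:
{"api": "carry_out", "payload": {"targets": [[0,0,0,0,0,0,0],[0,0,0,0,0,0,0],[0,0,0,0,0,0,0],[0,0,0,-1,0,0,0],[0,0,0,-2,0,0,0]]}}

```text
t: 3.42
tcp_pos: [0.6305, -0.2618, 0.1217]
orientation: [0.0, 1.0, -0.0, 0.001]
contact_force: [-0.1, 0.2, 0.1]
opening: 0.0428
```

Emit:
{"api": "carry_out", "payload": {"targets": [[0,0,0,0,0,0,0],[0,0,0,0,0,0,0],[-0.6,0,0,0,0,0,0],[-0.6,0,0,0,0,0,0],[-0.6,0,0,0,0,0,0]]}}

```text
t: 3.83
tcp_pos: [0.6301, -0.2617, 0.122]
orientation: [0.0, 1.0, -0.0, 0.0]
contact_force: [-0.4, 0.3, -1.1]
opening: 0.0173
```

Emit:
{"api": "carry_out", "payload": {"targets": [[-1,0,0,0,0,0,0],[-1,0,0,0,0,0,0],[-1,0,0,0,0,0,0],[-1,0,0,0,0,0,0],[-1,0,0,0,0,0,0]]}}

```text
t: 4.25
tcp_pos: [0.6302, -0.2617, 0.122]
orientation: [0.0, 1.0, -0.0, 0.0]
contact_force: [-0.3, -0.5, 1.4]
opening: 0.0164
```

```bash
python3 - <<'E'
from h import *
st(); shot('wrist','w4',(160,160,500,400),2.2); shot('scene','s4',(150,130,310,250),5)
E
```

```text
{'t': 4.25, 'joints': [-0.4947, 0.5658, 1.4218, -0.0, 1.1534, 1.0762], 'tcp_pos': [0.6302, -0.2617, 0.122], 'orientation': [0.0001, 1.0, -0.0001, 0.0003], 'contact_force': [-0.3325, -0.4932, 1.352], 'opening': 0.0164}
```

View pics/w4.png

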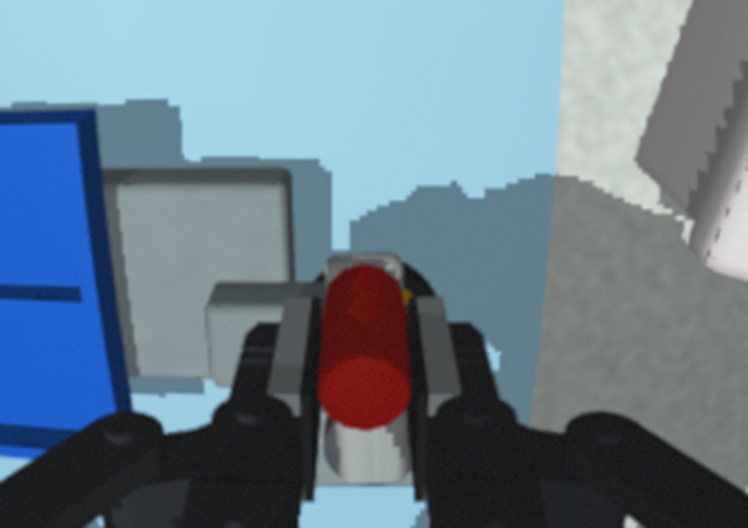

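View pics/s4.png

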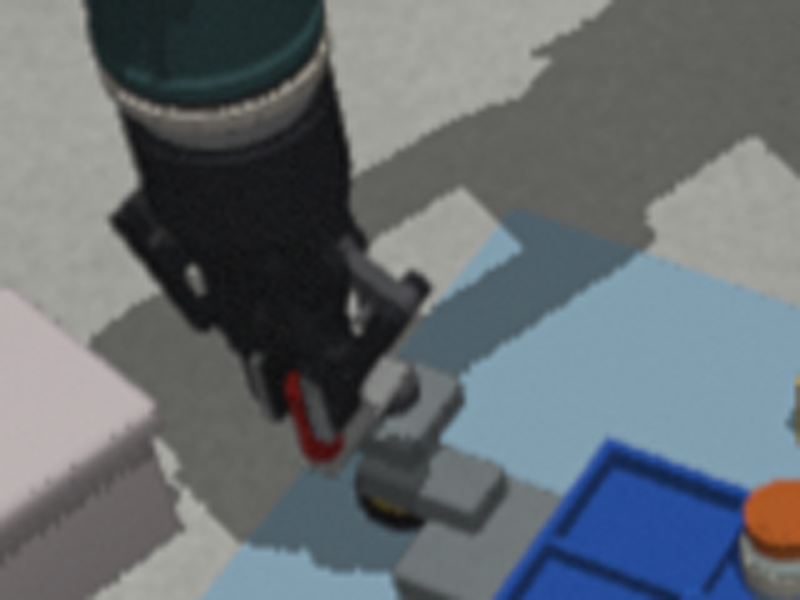

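Emit:
{"api": "carry_out", "payload": {"targets": [[-1,-0.08,-1.04,0,0,0,0],[-1,-0.37,-2.05,0,0,0,0],[-1,-0.87,-2.97,0,0,0,0],[-1,-1.54,-3.76,0,0,0,0],[-1,-2.37,-4.4,0,0,0,0]]}}

```text
t: 4.77
tcp_pos: [0.6059, -0.3069, 0.1219]
orientation: [0.0, 1.0, -0.0, 0.0]
contact_force: [1.7, 3.4, 2.0]
opening: 0.0167
```

```bash
python3 - <<'E'
from h import *
st(); shot('wrist','w5',(160,160,500,400),2.2); shot('scene','s5',(150,130,310,250),5)
E
```

```text
{'t': 4.7667, 'joints': [-0.5706, 0.5617, 1.4299, 0.0003, 1.1492, 1.0009], 'tcp_pos': [0.6059, -0.3069, 0.1219], 'orientation': [0.0001, 1.0, -0.0004, 0.0004], 'contact_force': [1.7102, 3.3561, 2.0304], 'opening': 0.0167}
```

View pics/w5.png

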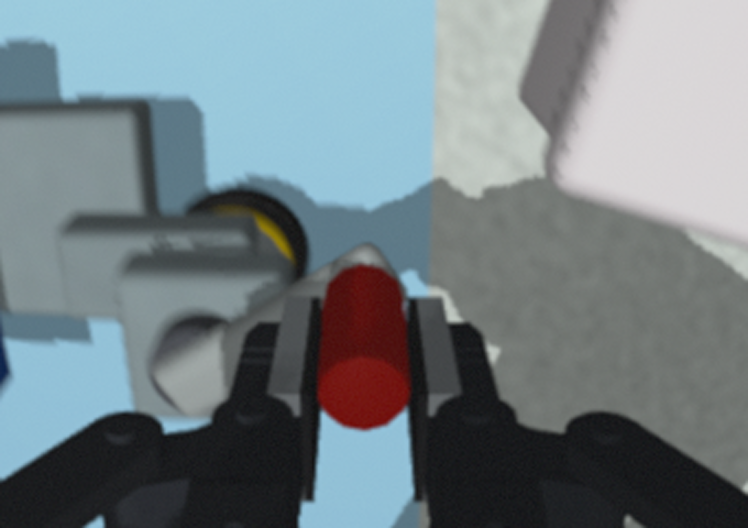

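Emit:
{"api": "carry_out", "payload": {"targets": [[-1,-0.94,-0.46,0,0,0,0],[-1,-1.96,-0.7,0,0,0,0],[-1,-3.0,-0.74,0,0,0,0],[-1,-4.03,-0.55,0,0,0,0],[-1,-5.0,-0.15,0,0,0,0]]}}

```text
t: 5.28
tcp_pos: [0.5552, -0.3073, 0.122]
orientation: [0.0, 1.0, -0.0, 0.0]
contact_force: [3.2, -0.1, 2.2]
opening: 0.0167
```

Emit:
{"api": "carry_out", "payload": {"targets": [[-1,-0.86,0.59,0,0,0,0],[-1,-1.58,1.34,0,0,0,0],[-1,-2.13,2.23,0,0,0,0],[-1,-2.49,3.21,0,0,0,0],[-1,-2.63,4.25,0,0,0,0]]}}

```text
t: 5.7
tcp_pos: [0.5299, -0.2637, 0.122]
orientation: [0.0, 1.0, -0.0, 0.0]
contact_force: [5.9, -1.5, 0.9]
opening: 0.0169
```

Emit:
{"api": "carry_out", "payload": {"targets": [[-1,0.08,1.04,0,0,0,0],[-1,0.37,2.05,0,0,0,0],[-1,0.87,2.97,0,0,0,0],[-1,1.54,3.76,0,0,0,0],[-1,2.37,4.4,0,0,0,0]]}}

```text
t: 6.12
tcp_pos: [0.5542, -0.2207, 0.1219]
orientation: [0.001, 1.0, 0.001, 0.0]
contact_force: [1.8, -9.9, -0.5]
opening: 0.0164
```

```bash
python3 - <<'E'
from h import *
st(); shot('wrist','w6',(160,160,500,400),2.2); shot('scene','s6',(150,130,310,250),5)
E
```

```text
{'t': 6.1167, 'joints': [-0.4932, 0.4569, 1.6277, -0.0028, 1.0555, 1.0777], 'tcp_pos': [0.5542, -0.2207, 0.1219], 'orientation': [0.0014, 1.0, 0.0006, 0.0001], 'contact_force': [1.7546, -9.9016, -0.5342], 'opening': 0.0164}
```

View pics/w6.png

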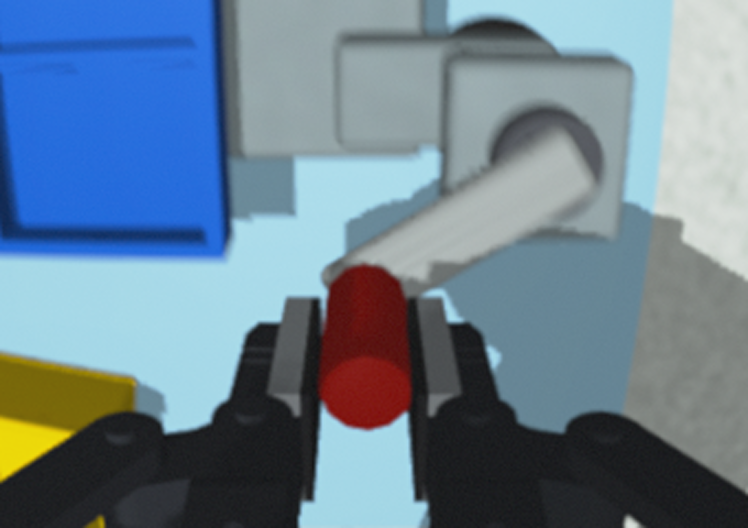

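View pics/s6.png

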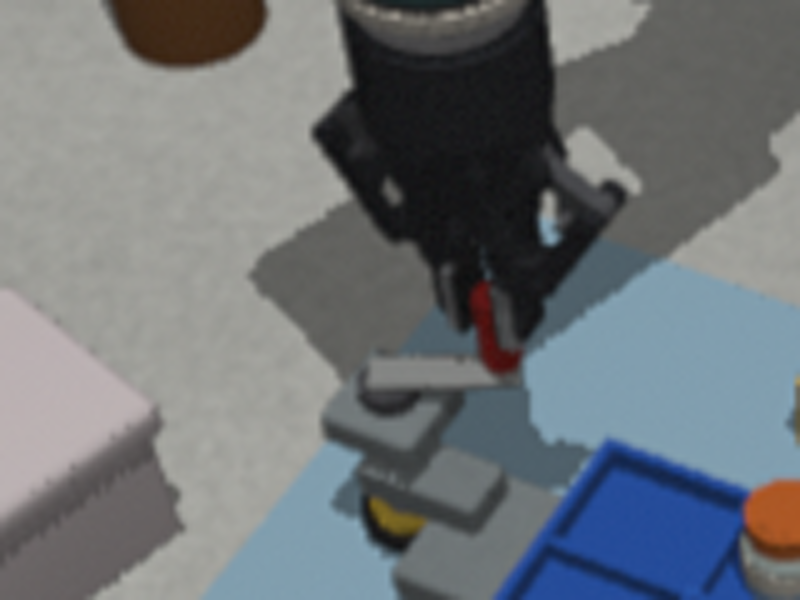

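Emit:
{"api": "carry_out", "payload": {"targets": [[-1,1.05,0.36,0,0,0,0],[-1,2.06,0.6,0,0,0,0],[-1,3.11,0.64,0,0,0,0],[-1,4.13,0.45,0,0,0,0],[-1,5.1,0.05,0,0,0,0]]}}

```text
t: 6.63
tcp_pos: [0.6031, -0.219, 0.1218]
orientation: [0.0, 1.0, 0.001, -0.002]
contact_force: [-4.4, -4.0, 6.4]
opening: 0.0168
```

```bash
python3 - <<'E'
from h import *
for i in range(3): st()
shot('scene','s7',(150,130,310,250),5)
E
```

```text
{'t': 6.6333, 'joints': [-0.4547, 0.5163, 1.5173, -0.0024, 1.112, 1.1158], 'tcp_pos': [0.6031, -0.219, 0.1218], 'orientation': [0.0001, 1.0, 0.0007, -0.0023], 'contact_force': [-4.4448, -3.9525, 6.3969], 'opening': 0.0168}
{'t': 6.6333, 'joints': [-0.4547, 0.5163, 1.5173, -0.0024, 1.112, 1.1158], 'tcp_pos': [0.6031, -0.219, 0.1218], 'orientation': [0.0001, 1.0, 0.0007, -0.0023], 'contact_force': [-4.4448, -3.9525, 6.3969], 'opening': 0.0168}
{'t': 6.6333, 'joints': [-0.4547, 0.5163, 1.5173, -0.0024, 1.112, 1.1158], 'tcp_pos': [0.6031, -0.219, 0.1218], 'orientation': [0.0001, 1.0, 0.0007, -0.0023], 'contact_force': [-4.4448, -3.9525, 6.3969], 'opening': 0.0168}
```

View pics/s7.png

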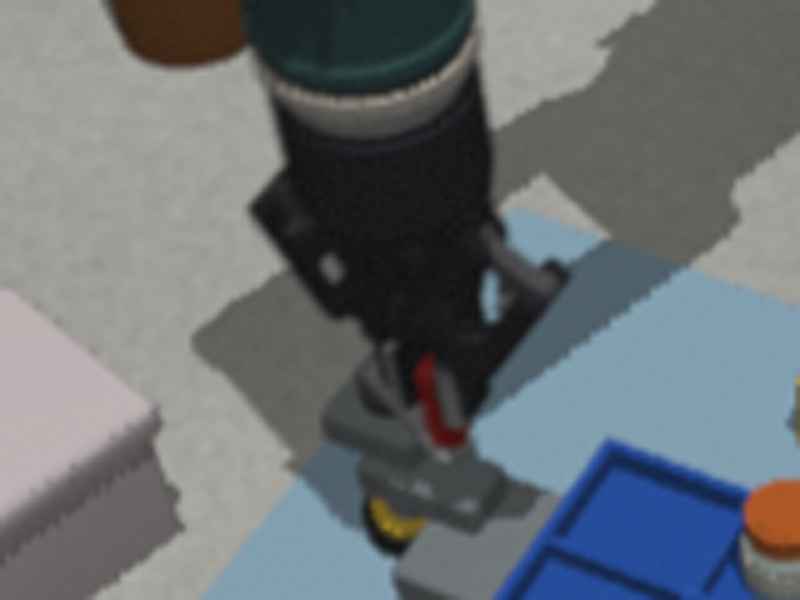

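```bash
python3 - <<'E'
from h import *
s=optics.camera_params('scene')
c=np.array([.579,-.264])
import cv2
im=cv2.imread('pics/s7.png')
for z,col in ((0,(0,255,0)),(.01,(0,255,255)),(.02,(255,0,255))):
  P=[]
  for t in np.linspace(0,2*np.pi,40):
    P.append((np.array(proj(s,[*(c+.024*np.array([np.cos(t),np.sin(t)])),z]))-[150,130]+.5)*5)
  cv2.polylines(im,[np.int32(P)],True,col,1)
cv2.imwrite('pics/o7.png',im[350:600,250:600].repeat(2,0).repeat(2,1))
E
```

```text
(no output)
```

View pics/o7.png

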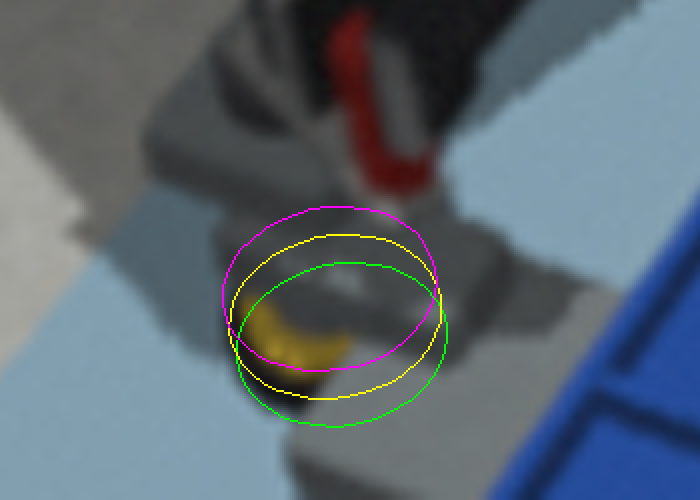

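Emit:
{"api": "carry_out", "payload": {"targets": [[-1,0.45,-0.32,0,0,0,0],[-1,0.86,-0.64,0,0,0,0],[-1,1.24,-1.0,0,0,0,0],[-1,1.58,-1.39,0,0,0,0],[-1,1.88,-1.82,0,0,0,0]]}}

```text
t: 7.1
tcp_pos: [0.622, -0.2362, 0.1218]
orientation: [-0.001, 1.0, 0.0, -0.002]
contact_force: [-2.7, 0.7, 7.8]
opening: 0.0171
```

Emit:
{"api": "carry_out", "payload": {"targets": [[-1,0.25,-0.46,0,0,0,0],[-1,0.45,-0.94,0,0,0,0],[-1,0.6,-1.44,0,0,0,0],[-1,0.7,-1.95,0,0,0,0],[-1,0.74,-2.48,0,0,0,0]]}}

```text
t: 7.52
tcp_pos: [0.6302, -0.2608, 0.1218]
orientation: [-0.001, 1.0, 0.0, -0.001]
contact_force: [0.1, 1.8, 6.5]
opening: 0.0168
```

```bash
python3 - <<'E'
from h import *
st()
shot('scene','s8',(150,130,310,250),5);st()
E
```

```text
{'t': 7.5167, 'joints': [-0.4942, 0.5673, 1.4194, 0.0012, 1.158, 1.0755], 'tcp_pos': [0.6302, -0.2608, 0.1218], 'orientation': [-0.0013, 1.0, 0.0003, -0.0011], 'contact_force': [0.1113, 1.8412, 6.4962], 'opening': 0.0168}
{'t': 7.5667, 'joints': [-0.4953, 0.5677, 1.4186, 0.0003, 1.1577, 1.075], 'tcp_pos': [0.6303, -0.2621, 0.1219], 'orientation': [-0.0007, 1.0, 0.0002, -0.001], 'contact_force': [0.127, 1.7419, 6.2682], 'opening': 0.0168}
```

View pics/s8.png

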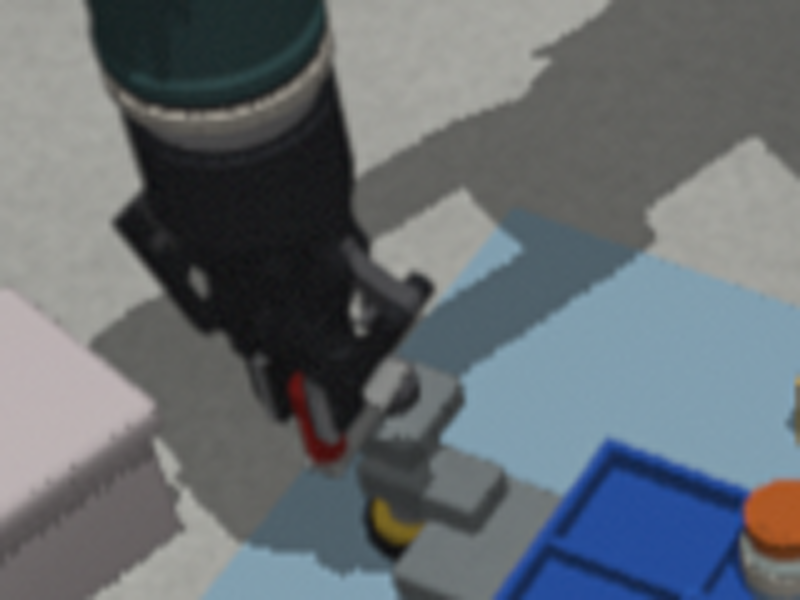

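Emit:
{"api": "carry_out", "payload": {"targets": [[-1,-0.01,-0.52,0,0,0,0],[-1,-0.08,-1.04,0,0,0,0],[-1,-0.2,-1.55,0,0,0,0],[-1,-0.37,-2.05,0,0,0,0],[-1,-0.6,-2.52,0,0,0,0]]}}

```text
t: 7.98
tcp_pos: [0.6249, -0.2863, 0.1219]
orientation: [-0.001, 1.0, 0.0, -0.0]
contact_force: [2.0, 0.9, 6.0]
opening: 0.0166
```

```bash
cat > foot.py <<'E'
from h import *
import sys
o=st()
n=sys.argv[1]
im=optics.snapshot('scene')[:,:,::-1];o=st()
cr=cv2.resize(im[190:250,205:275],None,fx=10,fy=10,interpolation=cv2.INTER_CUBIC)
s=optics.camera_params('scene')
for z,col in ((0,(0,255,0)),(.005,(0,255,255))):
  P=[(np.array(proj(s,[.579+.024*np.cos(t),-.264+.024*np.sin(t),z]))-[205,190]+.5)*10 for t in np.linspace(0,2*np.pi,40)]
  cv2.polylines(cr,[np.int32(P)],True,col,1)
cv2.imwrite(f'pics/{n}.png',cr)
v=o['tcp_pos'][:2]-[.580,-.2635];a=np.arctan2(v[1],v[0]);print(np.degrees(a),np.hypot(*v))
F=o['contact_force'][:2];print('tan',-F@[np.sin(a),-np.cos(a)],'rad',F@[np.cos(a),np.sin(a)])
E
python3 foot.py f1
```

```text
{'t': 7.9833, 'joints': [-0.5307, 0.5734, 1.4075, 0.0014, 1.1623, 1.0389], 'tcp_pos': [0.6249, -0.2863, 0.1219], 'orientation': [-0.001, 1.0, 0.0003, -0.0004], 'contact_force': [2.0301, 0.8951, 6.0238], 'opening': 0.0166}
{'t': 8.0333, 'joints': [-0.532, 0.5734, 1.4075, 0.0004, 1.1622, 1.0384], 'tcp_pos': [0.6244, -0.2874, 0.1219], 'orientation': [-0.0005, 1.0, 0.0001, -0.0005], 'contact_force': [1.7856, 1.3187, 5.7138], 'opening': 0.0167}
-28.28738263576628 0.05039480111854315
tan 2.0074254939248943 rad 0.9474055350509021
```

View pics/f1.png

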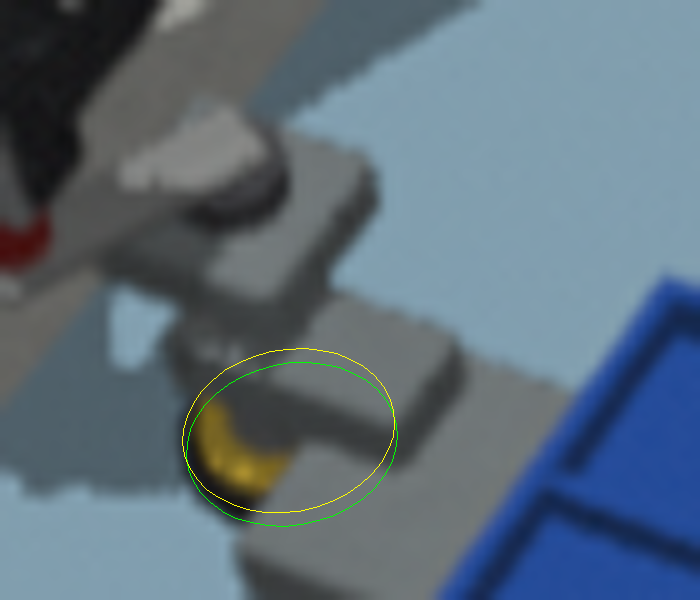

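Emit:
{"api": "carry_out", "payload": {"targets": [[-1,-0.27,-0.45,0,0,0,0],[-1,-0.59,-0.86,0,0,0,0],[-1,-0.95,-1.24,0,0,0,0],[-1,-1.34,-1.59,0,0,0,0],[-1,-1.77,-1.88,0,0,0,0]]}}

```text
t: 8.45
tcp_pos: [0.6076, -0.3058, 0.1219]
orientation: [-0.001, 1.0, 0.0, 0.0]
contact_force: [4.4, 3.4, 4.6]
opening: 0.0168
```

```bash
python3 foot.py f2
```

```text
{'t': 8.45, 'joints': [-0.5686, 0.5634, 1.4268, 0.0017, 1.1517, 1.0012], 'tcp_pos': [0.6076, -0.3058, 0.1219], 'orientation': [-0.0007, 1.0, 0.0001, 0.0003], 'contact_force': [4.3914, 3.359, 4.6154], 'opening': 0.0168}
{'t': 8.5, 'joints': [-0.5697, 0.563, 1.4276, 0.0009, 1.1518, 1.0008], 'tcp_pos': [0.6066, -0.3064, 0.1219], 'orientation': [-0.0006, 1.0, -0.0001, -0.0001], 'contact_force': [4.138, 1.8044, 6.3891], 'opening': 0.0168}
-58.183829112443455 0.05049039052824384
tan 4.46752758613774 rad 0.6482330989552044
```

View pics/f2.png

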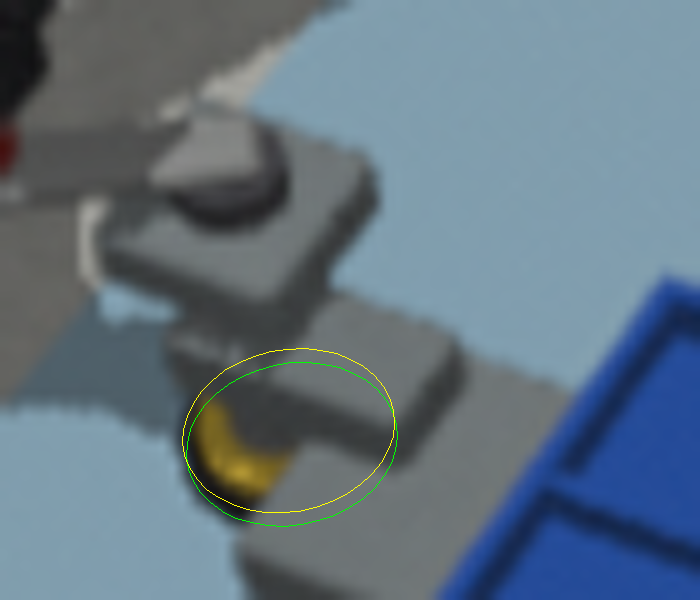

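Emit:
{"api": "carry_out", "payload": {"targets": [[-1,-0.34,-0.19,0,0,0,0],[-1,-0.7,-0.36,0,0,0,0],[-1,-0.7,-0.36,0,0,0,0],[-1,-0.7,-0.36,0,0,0,0],[-1,-0.7,-0.36,0,0,0,0]]}}

```text
t: 8.92
tcp_pos: [0.6002, -0.3098, 0.1219]
orientation: [-0.0, 1.0, 0.0, -0.0]
contact_force: [2.6, 2.6, 6.3]
opening: 0.0165
```

```bash
python3 foot.py f3
```

```text
{'t': 8.9167, 'joints': [-0.579, 0.5576, 1.4381, 0.0006, 1.1467, 0.9915], 'tcp_pos': [0.6002, -0.3098, 0.1219], 'orientation': [-0.0004, 1.0, 0.0, -0.0002], 'contact_force': [2.6152, 2.6274, 6.3361], 'opening': 0.0165}
{'t': 8.9667, 'joints': [-0.579, 0.5576, 1.438, 0.0005, 1.1467, 0.9916], 'tcp_pos': [0.6002, -0.3098, 0.1219], 'orientation': [-0.0004, 1.0, 0.0, -0.0002], 'contact_force': [2.3535, 1.3082, 5.3374], 'opening': 0.0165}
-66.45656791422444 0.05053237457775349
tan 2.680140311542224 rad -0.25919834185460616
```

Emit:
{"api": "carry_out", "payload": {"targets": [[-1,-0.16,-0.06,0,0,0,0],[-1,-0.33,-0.12,0,0,0,0],[-1,-0.49,-0.17,0,0,0,0],[-1,-0.66,-0.22,0,0,0,0],[-1,-0.83,-0.26,0,0,0,0]]}}

```text
t: 9.38
tcp_pos: [0.593, -0.3123, 0.1219]
orientation: [-0.0, 1.0, -0.0, 0.001]
contact_force: [5.7, 3.0, 4.2]
opening: 0.0169
```

```bash
python3 foot.py f4
```

```text
{'t': 9.3833, 'joints': [-0.5887, 0.5499, 1.4526, 0.0018, 1.138, 0.9814], 'tcp_pos': [0.593, -0.3123, 0.1219], 'orientation': [-0.0004, 1.0, -0.0, 0.0009], 'contact_force': [5.6918, 2.9662, 4.2054], 'opening': 0.0169}
{'t': 9.4333, 'joints': [-0.589, 0.5498, 1.4531, 0.0015, 1.138, 0.9813], 'tcp_pos': [0.5927, -0.3125, 0.1219], 'orientation': [-0.0004, 1.0, -0.0, 0.0007], 'contact_force': [4.9845, 2.3388, 3.9844], 'opening': 0.0165}
-75.49916805203962 0.050562202687969814
tan 5.411286566372815 rad -1.0161920041185615
```

View pics/f4.png

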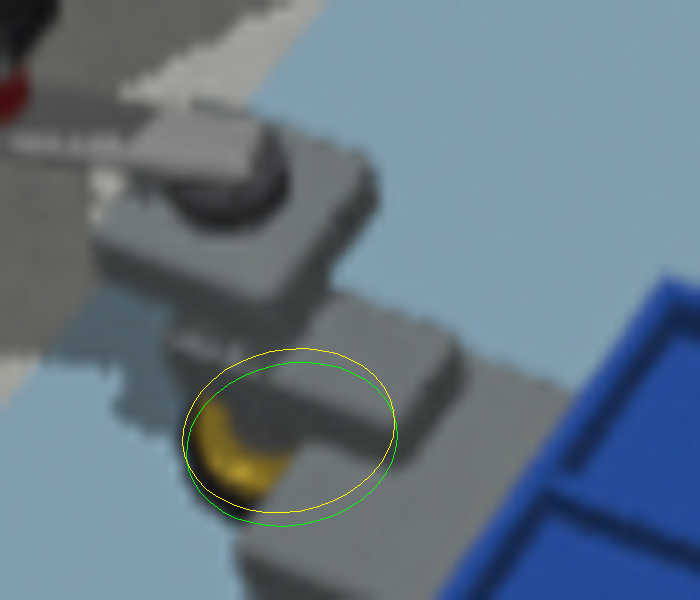

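Emit:
{"api": "carry_out", "payload": {"targets": [[0,0,0,0,0,0,0],[0,0,0,0,0,0,0],[0,0,0,1,0,0,0],[0,0,0,4,0,0,0],[0,0,0,8,0,0,0]]}}

```text
t: 9.85
tcp_pos: [0.5886, -0.3115, 0.1988]
orientation: [-0.002, 1.0, -0.0, -0.004]
contact_force: [-0.2, -0.4, -0.8]
opening: 0.0427
```

Emit:
{"api": "carry_out", "payload": {"targets": [[0.3,-0.4,4,0,0,0,0],[0.3,-0.8,8,0,0,0,0],[0.3,-1.2,12,0,0,0,0],[0.3,-1.6,16,0,0,0,0],[0.3,-2,20,0,0,0,0]]}}

```text
t: 10.27
tcp_pos: [0.5706, -0.1118, 0.2021]
orientation: [0.0, 1.0, -0.0, -0.001]
contact_force: [0.7, 1.2, 0.5]
opening: 0.0557
```

Emit:
{"api": "carry_out", "payload": {"targets": [[0.3,-0.4,3.4,0,0,0,0],[0.3,-0.4,3.4,0,0,0,0],[0.3,-0.4,3.4,0,0,0,0],[0.3,-0.4,3.4,0,0,0,0],[0.3,-0.4,3.4,0,0,0,0]]}}

```text
t: 10.68
tcp_pos: [0.5681, -0.0805, 0.2019]
orientation: [0.0, 1.0, -0.001, 0.0]
contact_force: [0.4, 0.5, 1.1]
opening: 0.0557
```

```bash
python3 - <<'E'
from h import *
st()
p=optics.camera_params('wrist'); shot('wrist','w7'); shot('scene','s9')
print(proj(p,[.5675,-.0790,.096],True),proj(p,[.5675,-.0790,.05],True))
E
```

```text
{'t': 10.6833, 'joints': [-0.2607, 0.34, 1.5929, -0.0007, 1.2086, 1.3114], 'tcp_pos': [0.5681, -0.0805, 0.2019], 'orientation': [0.0003, 1.0, -0.0006, 0.0], 'contact_force': [0.4338, 0.504, 1.1141], 'opening': 0.0557}
(np.float64(322.69101732161437), np.float64(234.27194706482666)) (np.float64(322.9533663500442), np.float64(218.07214418623738))
```

View pics/w7.png

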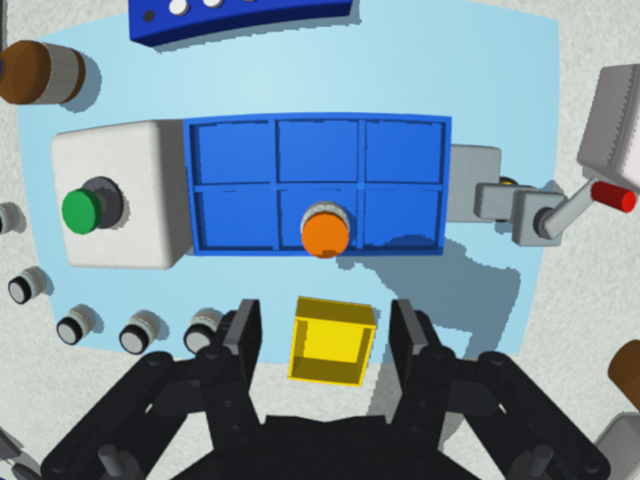

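View pics/s9.png

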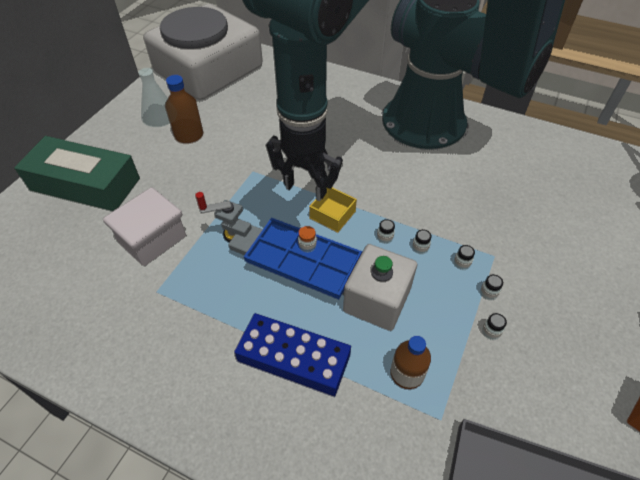

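```bash
python3 - <<'E'
from h import *
s=optics.camera_params('scene');w=optics.camera_params('wrist')
for z in (.18,.2,.21,.22,.23): 
  print(z,[np.round(proj(s,[.568,-.0805+d,z]),1) for d in (-.028,.028)],[np.round(proj(w,[.568,-.0805+d,z],True),1) for d in (-.028,.028)])
im=cv2.imread('pics/s9.png');cv2.imwrite('pics/s9c.png',cv2.resize(im[110:260,250:400],None,fx=4,fy=4,interpolation=cv2.INTER_CUBIC))
E
```

```text
0.18 [array([292.7, 198.8]), array([318.9, 208.1])] [array([378.5, 281.7]), array([270.6, 281.9])]
0.2 [array([292.3, 191.6]), array([318.8, 201. ])] [array([384.1, 299.4]), array([264.9, 299.6])]
0.21 [array([292. , 187.9]), array([318.8, 197.4])] [array([387.4, 309.6]), array([261.7, 309.9])]
0.22 [array([291.8, 184.2]), array([318.8, 193.7])] [array([390.9, 321. ]), array([258.1, 321.2])]
0.23 [array([291.5, 180.4]), array([318.8, 189.9])] [array([394.8, 333.6]), array([254.2, 333.9])]
```

View pics/s9c.png

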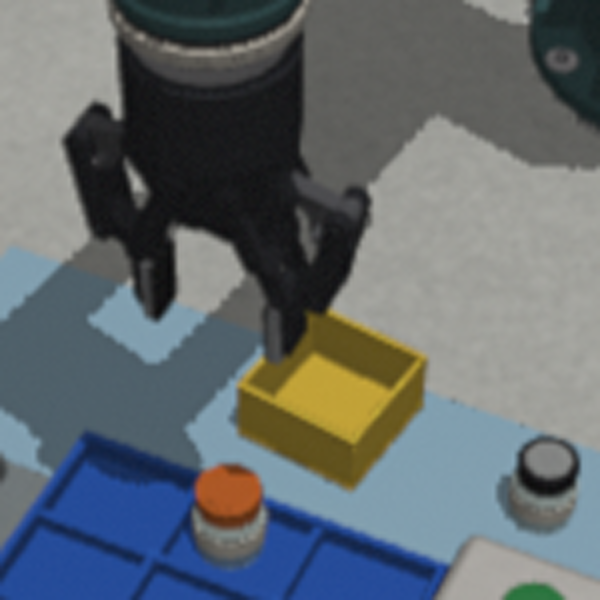

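Emit:
{"api": "carry_out", "payload": {"targets": [[0.3,0,0,-4,0,0,0],[0.3,0,0,-8,0,0,0],[0.3,0,0,-11,0,0,0],[0.3,0,0,-12.5,0,0,0],[0.3,0,0,-12.5,0,0,0]]}}

```text
t: 11.2
tcp_pos: [0.5647, -0.0796, 0.0728]
orientation: [-0.001, 1.0, -0.001, -0.004]
contact_force: [0.1, 0.9, 0.4]
opening: 0.0554
```

```bash
python3 - <<'E'
from h import *
st()
p=optics.camera_params('wrist'); shot('wrist','w8',(160,160,500,400),2.2); shot('scene','s10',(260,170,380,260),6)
E
```

```text
{'t': 11.2, 'joints': [-0.2611, 0.4932, 1.7205, -0.0001, 0.9356, 1.3116], 'tcp_pos': [0.5647, -0.0796, 0.0728], 'orientation': [-0.001, 1.0, -0.0009, -0.0037], 'contact_force': [0.0741, 0.877, 0.4142], 'opening': 0.0554}
```

View pics/w8.png

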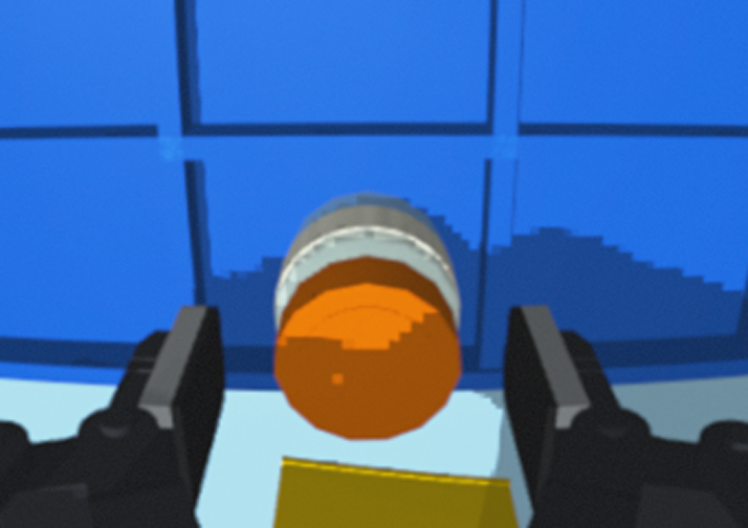

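View pics/s10.png

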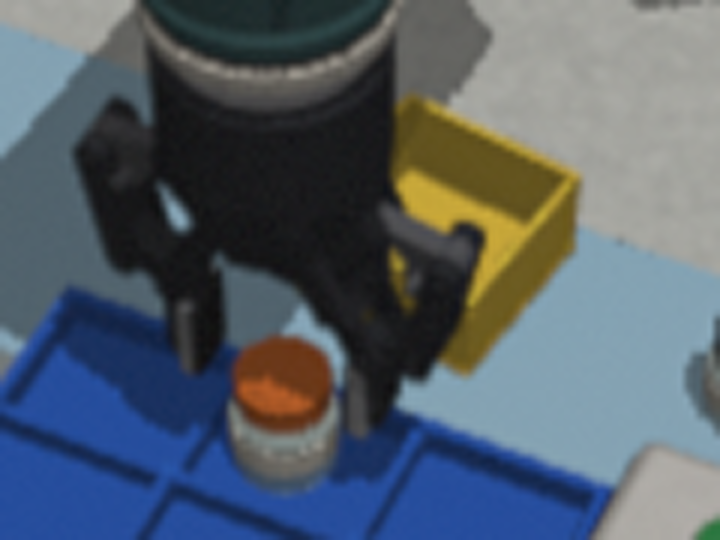

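Emit:
{"api": "carry_out", "payload": {"targets": [[0.3,0.1,0,-0.7,0,0,0],[0.3,0.1,0,-1.5,0,0,0],[0.3,0.1,0,-1.5,0,0,0],[0.3,0.1,0,-1.5,0,0,0],[0.0,0.1,0,-1.5,0,0,0]]}}

```text
t: 11.72
tcp_pos: [0.5691, -0.0792, 0.0622]
orientation: [0.0, 1.0, -0.0, 0.0]
contact_force: [-0.6, 0.3, -0.5]
opening: 0.0447
```

```bash
python3 - <<'E'
from h import *
st()
p=optics.camera_params('wrist'); shot('wrist','w9',(160,160,500,400),2.2); shot('scene','s11',(260,170,380,260),6)
E
```

```text
{'t': 11.7167, 'joints': [-0.2586, 0.5093, 1.7257, 0.0001, 0.9059, 1.3123], 'tcp_pos': [0.5691, -0.0792, 0.0622], 'orientation': [0.0, 1.0, -0.0001, 0.0003], 'contact_force': [-0.5534, 0.2715, -0.4823], 'opening': 0.0447}
```

View pics/s11.png

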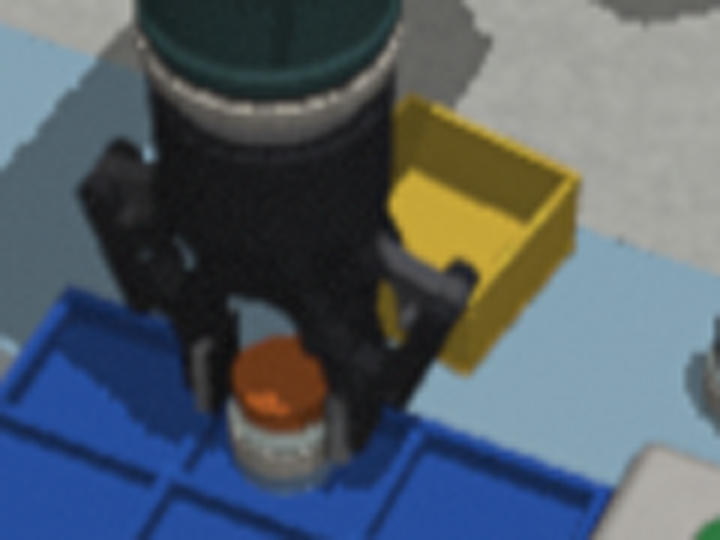

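View pics/w9.png

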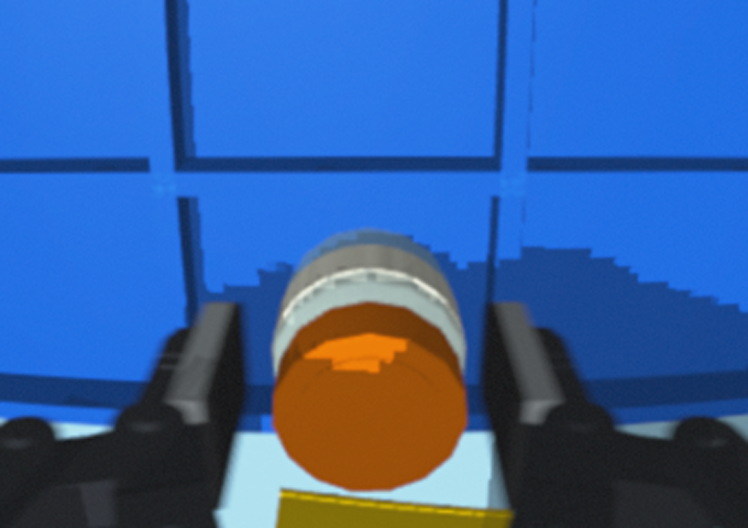

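Emit:
{"api": "carry_out", "payload": {"targets": [[0.0,0,0,-0.4,0,0,0],[-0.2,0,0,-0.4,0,0,0],[-0.5,0,0,-0.4,0,0,0],[-0.5,0,0,-0.4,0,0,0],[-0.5,0,0,-0.4,0,0,0]], "squeeze": 30}}

```text
t: 12.23
tcp_pos: [0.5689, -0.0792, 0.0578]
orientation: [-0.0, 1.0, -0.0, 0.0]
contact_force: [0.2, 0.6, 0.1]
opening: 0.0373
```

Emit:
{"api": "carry_out", "payload": {"targets": [[-0.5,0,0,1,0,0,0],[-0.5,0,0,2,0,0,0],[-0.5,0,0,3,0,0,0],[-0.5,0,0,3,0,0,0],[-0.5,0,0,3,0,0,0]]}}

```text
t: 12.65
tcp_pos: [0.5698, -0.0795, 0.0891]
orientation: [0.0, 1.0, -0.0, 0.001]
contact_force: [-0.7, 0.2, -0.8]
opening: 0.037
```

```bash
python3 - <<'E'
from h import *
st()
shot('scene','s12',(260,150,380,240),6)
shot('top','t12')
E
```

```text
{'t': 12.65, 'joints': [-0.2587, 0.4722, 1.7053, 0.0001, 0.9614, 1.3122], 'tcp_pos': [0.5698, -0.0795, 0.0891], 'orientation': [0.0003, 1.0, -0.0001, 0.0013], 'contact_force': [-0.6893, 0.1845, -0.7634], 'opening': 0.037}
```

View pics/s12.png

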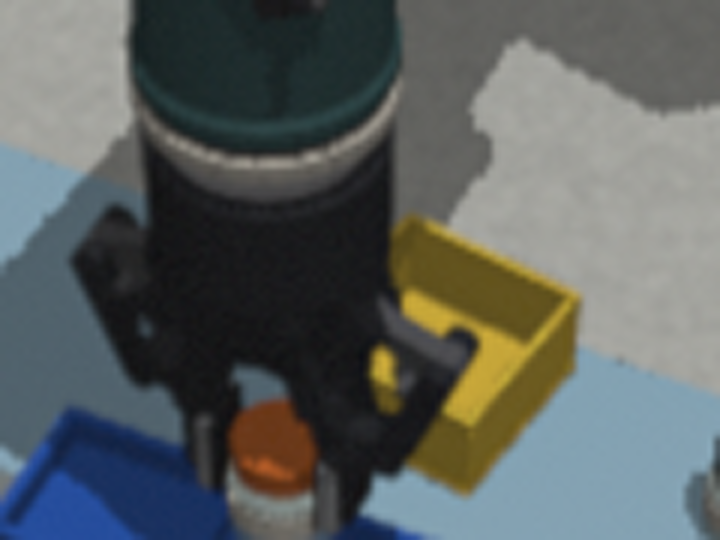

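View pics/t12.png

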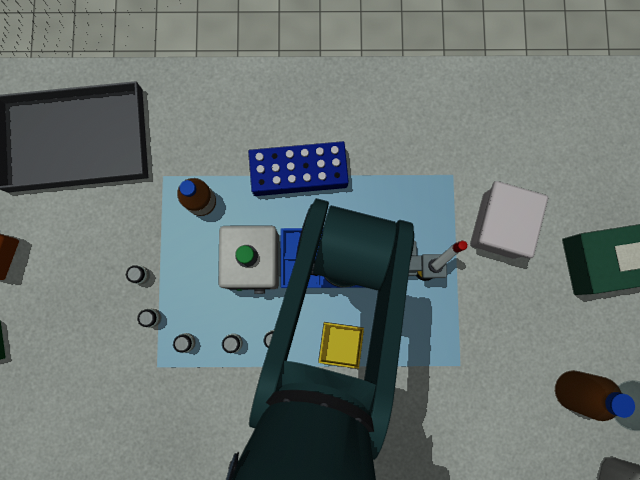

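```bash
python3 - <<'E'
from h import *
im=cv2.imread('pics/t12.png');cv2.imwrite('pics/t12c.png',cv2.resize(im[225:295,400:490],None,fx=8,fy=8,interpolation=cv2.INTER_CUBIC))
E
```

```text
(no output)
```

View pics/t12c.png

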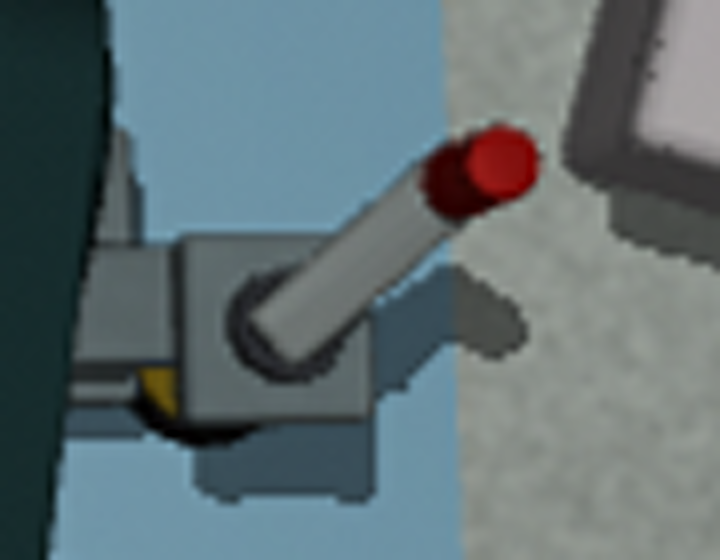

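```bash
python3 - <<'E'
from h import *
p=optics.camera_params('top')
k=at(p,462.4,245.1,.15);v=k[:2]-[.5765,-.2625];print(k,np.degrees(np.arctan2(v[1],v[0])),np.hypot(*v))
E
```

```text
[ 0.61050224 -0.30053921  0.15      ] -48.20732132304994 0.05102091488997811
```

Emit:
{"api": "carry_out", "payload": {"targets": [[-0.5,-3.5,-0.2,1,0,0,0],[-0.5,-7,-0.4,1,0,0,0],[-0.5,-10.5,-0.5,1,0,0,0],[-0.5,-14.2,-0.6,1,0,0,0],[-0.5,-14.2,-0.6,0,0,0,0]]}}

```text
t: 13.17
tcp_pos: [0.4176, -0.0831, 0.0873]
orientation: [-0.001, 1.0, -0.0, -0.004]
contact_force: [-1.1, 0.7, -1.4]
opening: 0.0371
```

```bash
python3 - <<'E'
from h import *
st()
shot('scene','s13',(260,120,400,225),5.5);shot('wrist','w13')
E
```

```text
{'t': 13.1667, 'joints': [-0.3583, 0.3085, 2.019, -0.0008, 0.8234, 1.2133], 'tcp_pos': [0.4176, -0.0831, 0.0873], 'orientation': [-0.0014, 1.0, -0.0001, -0.0045], 'contact_force': [-1.095, 0.7174, -1.3783], 'opening': 0.0371}
```

View pics/s13.png

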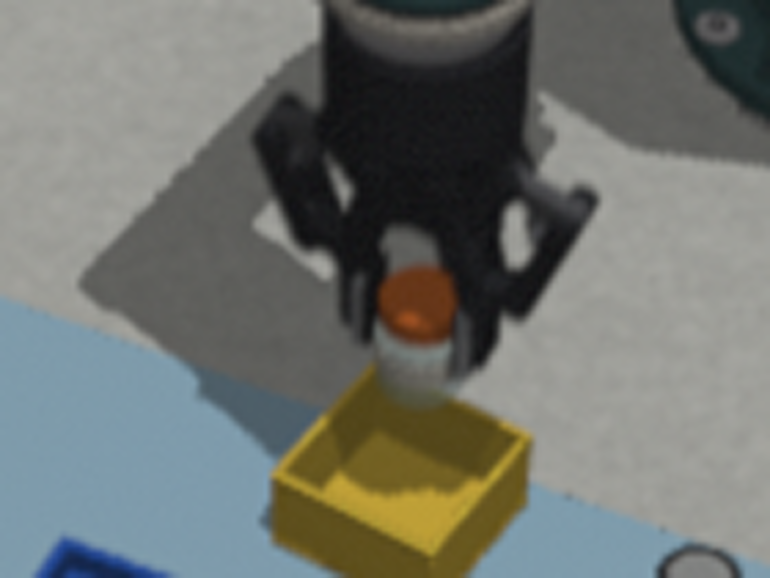

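View pics/w13.png

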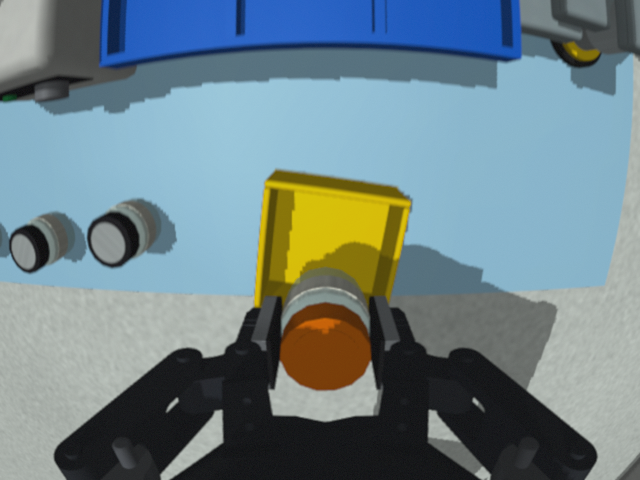

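```bash
python3 - <<'E'
from h import *
optics.snapshot('top')
st()
w=optics.camera_params('wrist')
shot('wrist','w14',(200,130,460,340),3)
print(w['position'])
for X in ([.472,-.0493,.045],[.4598,-.1283,.045],[.3814,-.1185,.045],[.3931,-.0389,.045]):print(np.round(proj(w,X,True),1),(np.array(proj(w,X,True))-[200,130])*3)
E
```

```text
{'t': 13.3167, 'joints': [-0.3565, 0.3147, 2.0071, 0.0002, 0.8206, 1.215], 'tcp_pos': [0.4263, -0.0852, 0.0875], 'orientation': [-0.0002, 1.0, -0.0004, -0.0003], 'contact_force': [0.4562, -1.4061, -0.8351], 'opening': 0.0368}
[ 0.50662838 -0.08532058  0.2399169 ]
[257.9 187.4] [173.76286735 172.27482814]
[403.6 209.5] [610.94299237 238.40474787]
[378.6 333. ] [535.7630851  608.98282339]
[249.2 316.5] [147.56566385 559.35279543]
```

View pics/w14.png

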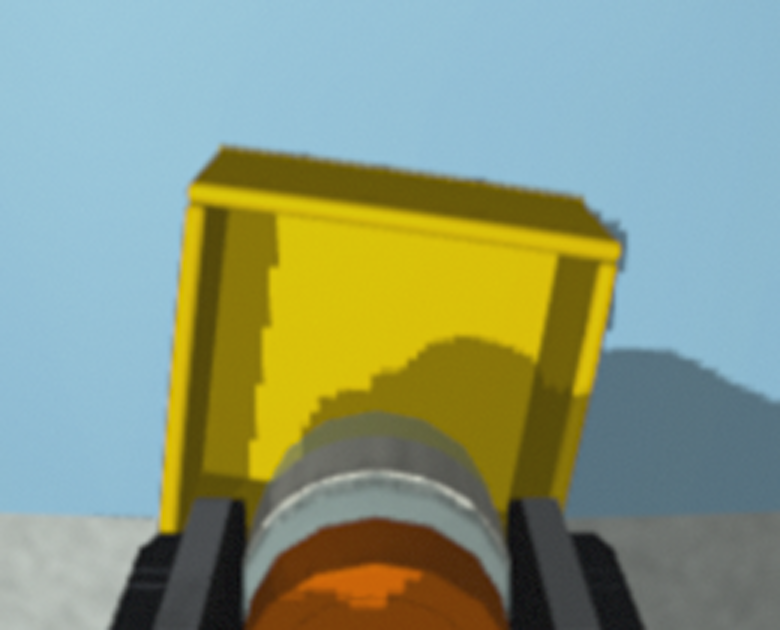

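Emit:
{"api": "carry_out", "payload": {"targets": [[-0.5,-0.1,0,-1.5,0,0,0],[-0.5,-0.1,0,-3,0,0,0],[-0.5,-0.1,0,-4.5,0,0,0],[-0.5,-0.1,0,-5,0,0,0],[-0.5,-0.1,0,-5,0,0,0]]}}

```text
t: 13.78
tcp_pos: [0.4264, -0.0852, 0.037]
orientation: [-0.0, 1.0, 0.0, -0.001]
contact_force: [0.4, 0.4, -0.6]
opening: 0.0372
```

```bash
python3 - <<'E'
from h import *
st()
shot('scene','s15',(260,140,400,245),5.5)
E
```

```text
{'t': 13.7833, 'joints': [-0.3564, 0.411, 2.0498, 0.0002, 0.6821, 1.214], 'tcp_pos': [0.4264, -0.0852, 0.037], 'orientation': [-0.0003, 1.0, 0.0001, -0.0006], 'contact_force': [0.3759, 0.3687, -0.5753], 'opening': 0.0372}
```

View pics/s15.png

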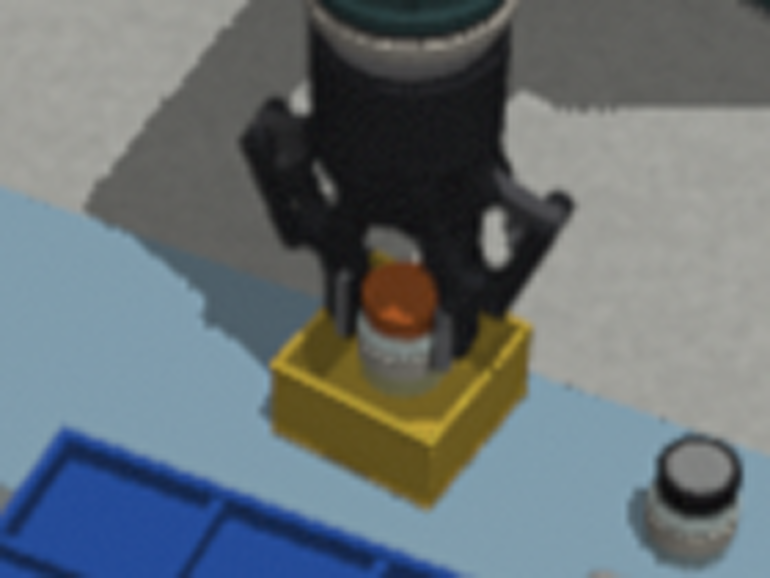

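Emit:
{"api": "carry_out", "payload": {"targets": [[0,0,0,0,0,0,0],[0.1,0,0,0,0,0,0],[0.1,0,0,0,0,0,0],[0.1,0,0,2,0,0,0],[0.2,0,0,5,0,0,0]]}}

```text
t: 14.25
tcp_pos: [0.424, -0.0846, 0.087]
orientation: [-0.001, 1.0, -0.0, -0.002]
contact_force: [0.5, 0.6, 0.0]
opening: 0.0512
```

Emit:
{"api": "carry_out", "payload": {"targets": [[0.2,0,0,4,0,0,0],[0.3,0,3,8,0,0,0],[0.3,0,7,10,0,0,0],[0.3,0,11,10,0,0,0],[0.3,0,14,10,0,0,0]]}}

```text
t: 14.67
tcp_pos: [0.4275, 0.0562, 0.1908]
orientation: [-0.0, 1.0, -0.001, 0.003]
contact_force: [1.4, 0.2, -1.2]
opening: 0.0554
```

```bash
python3 - <<'E'
from h import *
st()
shot('scene','s16');w=optics.camera_params('wrist');shot('wrist','w16')
print([np.round(proj(w,[*q,.046],True),1) for q in [(.437,.0516),(.431,.1333),(.432,.2293)]])
E
```

```text
{'t': 14.6667, 'joints': [-0.0302, 0.146, 1.8998, 0.0004, 1.0893, 1.5424], 'tcp_pos': [0.4275, 0.0562, 0.1908], 'orientation': [-0.0001, 1.0, -0.001, 0.0032], 'contact_force': [1.4045, 0.2317, -1.1764], 'opening': 0.0554}
[array([338.9, 207.9]), array([241.1, 215.2]), array([140.1, 215.6])]
```

View pics/s16.png

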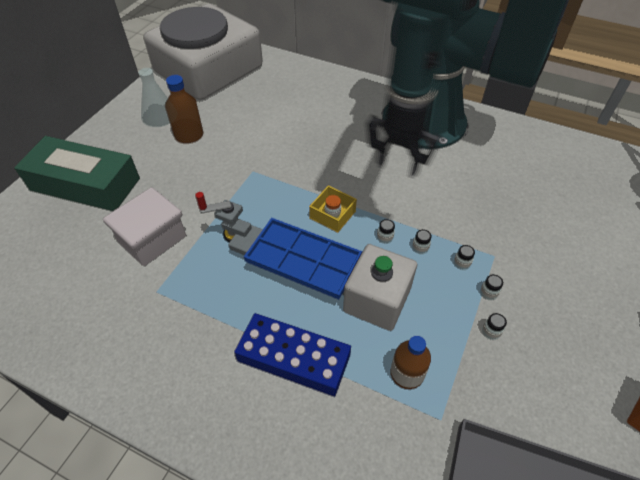

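View pics/w16.png

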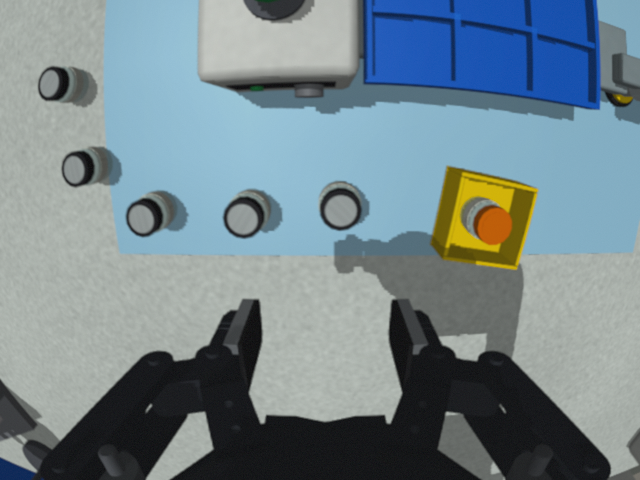

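Emit:
{"api": "carry_out", "payload": {"targets": [[0.3,1.0,-0.4,0,0,0,0],[0.3,1.0,-0.4,-4,0,0,0],[0.3,1.0,-0.4,-8,0,0,0],[0.3,1.0,-0.4,-11,0,0,0],[0.3,1.0,-0.4,-11,0,0,0]]}}

```text
t: 15.18
tcp_pos: [0.4325, 0.0492, 0.0734]
orientation: [-0.0, 1.0, -0.001, -0.005]
contact_force: [0.0, 0.1, 0.2]
opening: 0.0556
```

```bash
python3 - <<'E'
from h import *
st()
w=optics.camera_params('wrist');shot('wrist','w17',(160,160,500,400),2.2)
print((np.array(proj(w,[.436,.051,.046],True))-160)*2.2)
E
```

```text
{'t': 15.1833, 'joints': [-0.0454, 0.3445, 2.0126, -0.0006, 0.7937, 1.5278], 'tcp_pos': [0.4325, 0.0492, 0.0734], 'orientation': [-0.0, 1.0, -0.001, -0.0046], 'contact_force': [0.0045, 0.0538, 0.1747], 'opening': 0.0556}
[354.91229092 244.28291516]
```

View pics/w17.png

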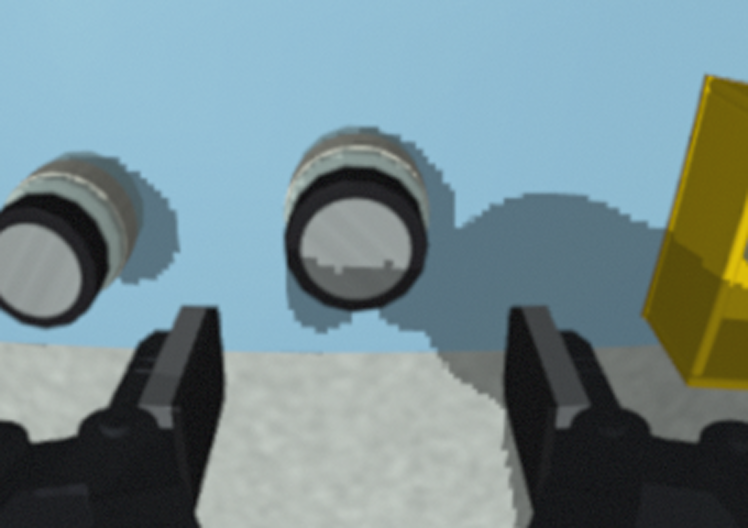

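Emit:
{"api": "carry_out", "payload": {"targets": [[0.3,0.1,0,-3,0,0,0],[0.3,0.1,0,-6,0,0,0],[0.3,0.1,0,-6.9,0,0,0],[0.3,0.1,0,-6.9,0,0,0],[0,0.1,0,-6.9,0,0,0]]}}

```text
t: 15.65
tcp_pos: [0.4378, 0.0502, 0.0098]
orientation: [-0.0, 1.0, -0.0, 0.0]
contact_force: [0.8, -0.5, -0.9]
opening: 0.0443
```

Emit:
{"api": "carry_out", "payload": {"targets": [[-0.5,0,0,0,0,0,0],[-0.5,0,0,0,0,0,0],[-0.5,0,0,0,0,0,0],[-0.5,0,0,0,0,0,0],[-0.5,0,0,0,0,0,0]]}}

```text
t: 16.07
tcp_pos: [0.4384, 0.0506, 0.0104]
orientation: [0.0, 1.0, 0.0, 0.002]
contact_force: [-1.2, -1.5, 9.2]
opening: 0.0367
```

```bash
python3 - <<'E'
from h import *
st()
shot('wrist','w18',(160,160,500,400),2.2);shot('scene','s18',(330,170,450,260),6)
E
```

```text
{'t': 16.0667, 'joints': [-0.0417, 0.4692, 2.058, -0.0004, 0.611, 1.5292], 'tcp_pos': [0.4384, 0.0506, 0.0104], 'orientation': [0.0002, 1.0, 0.0001, 0.0017], 'contact_force': [-1.2479, -1.4613, 9.2488], 'opening': 0.0367}
```

View pics/w18.png

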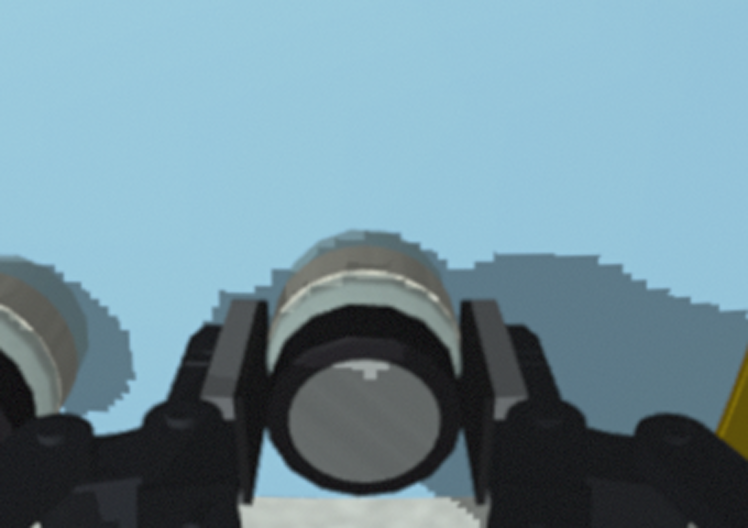

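View pics/s18.png

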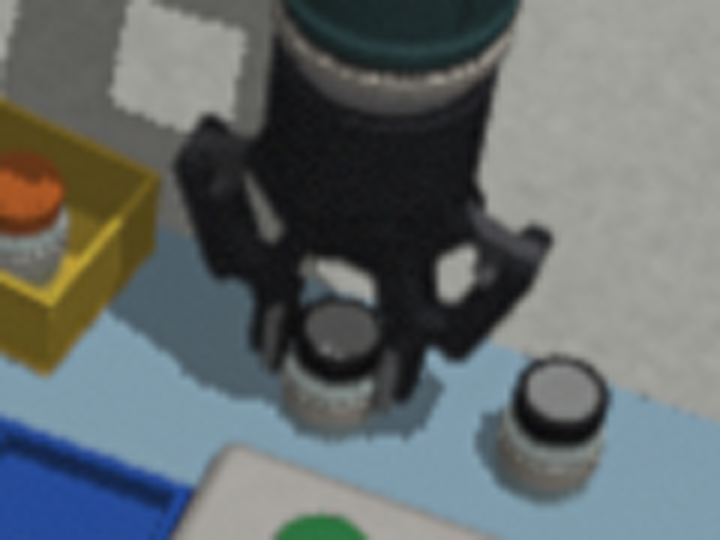

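Emit:
{"api": "carry_out", "payload": {"targets": [[-0.5,0,0,3,0,0,0],[-0.5,0,0,7,0,0,0],[-0.5,1,-1,10,0,0,0],[-0.5,3.5,-3.5,10,0,0,0],[-0.5,6,-6.2,10,0,0,0]]}}

```text
t: 16.58
tcp_pos: [0.4986, -0.0111, 0.1123]
orientation: [0.0, 1.0, 0.001, 0.003]
contact_force: [0.1, 0.2, -1.6]
opening: 0.037
```

Emit:
{"api": "carry_out", "payload": {"targets": [[-0.5,2.7,-2.8,0,0,0,0],[-0.5,5.4,-5.6,0,0,0,0],[-0.5,8.1,-8.4,0,0,0,0],[-0.5,10.8,-11.2,0,0,0,0],[-0.5,12.9,-13.5,0,0,0,0]]}}

```text
t: 17.0
tcp_pos: [0.6281, -0.1485, 0.11]
orientation: [0.001, 1.0, -0.0, 0.001]
contact_force: [0.1, 0.1, -1.3]
opening: 0.0372
```

Emit:
{"api": "carry_out", "payload": {"targets": [[-0.5,0,0,0,0,0,0],[-0.5,0,0,-1.5,0,0,0],[-0.5,0,0,-3,0,0,0],[-0.5,0,0,-3.5,0,0,0],[-0.5,0,0,-3.5,0,0,0]]}}

```text
t: 17.42
tcp_pos: [0.6242, -0.1453, 0.0728]
orientation: [-0.001, 1.0, 0.0, -0.001]
contact_force: [-1.1, -0.1, -1.2]
opening: 0.037
```

```bash
python3 - <<'E'
from h import *
st()
shot('wrist','w19',(160,160,500,400),2.2);shot('scene','s19',(220,170,380,290),5)
E
```

```text
{'t': 17.4167, 'joints': [-0.3366, 0.5717, 1.5592, 0.0002, 1.0139, 1.2341], 'tcp_pos': [0.6242, -0.1453, 0.0728], 'orientation': [-0.0006, 1.0, 0.0, -0.0015], 'contact_force': [-1.0923, -0.1495, -1.2279], 'opening': 0.037}
```

View pics/w19.png

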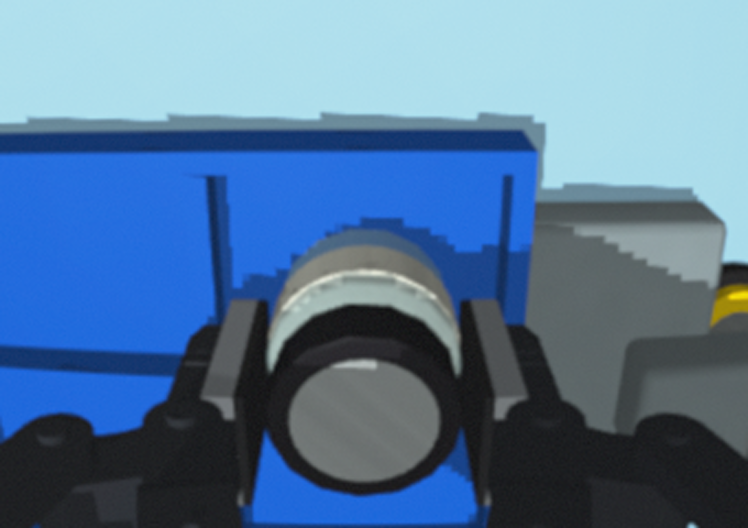

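View pics/s19.png

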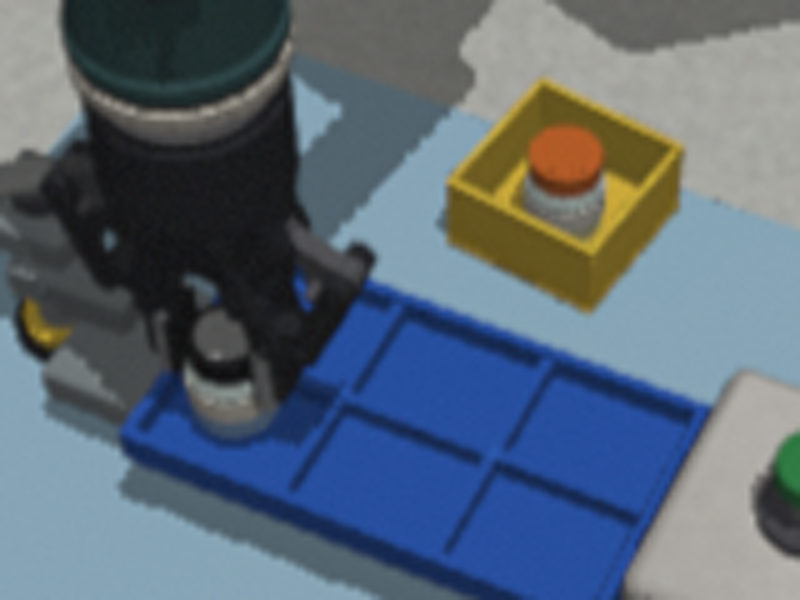

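Emit:
{"api": "carry_out", "payload": {"targets": [[-0.5,0.1,0,-0.7,0,0,0],[-0.5,0.1,0,-1.15,0,0,0],[-0.5,0.1,0,-1.15,0,0,0],[-0.5,0.1,0,-1.15,0,0,0],[0,0.1,0,-1.15,0,0,0]]}}

```text
t: 17.93
tcp_pos: [0.627, -0.1462, 0.0625]
orientation: [-0.0, 1.0, -0.0, 0.0]
contact_force: [0.1, 0.1, 0.5]
opening: 0.0424
```

Emit:
{"api": "carry_out", "payload": {"targets": [[0.15,0,0,0,0,0,0],[0.15,0,0,0,0,0,0],[0.15,0,0,2,0,0,0],[0.15,0,0,5,0,0,0],[0.15,0,0,9,0,0,0]]}}

```text
t: 18.35
tcp_pos: [0.6246, -0.1455, 0.1506]
orientation: [-0.001, 1.0, -0.0, -0.003]
contact_force: [0.9, -1.3, -0.1]
opening: 0.0492
```

```bash
python3 - <<'E'
from h import *
st()
shot('scene','s20');shot('top','t20')
E
```

```text
{'t': 18.35, 'joints': [-0.3366, 0.4864, 1.4895, 0.0001, 1.1719, 1.2345], 'tcp_pos': [0.6246, -0.1455, 0.1506], 'orientation': [-0.0011, 1.0, -0.0002, -0.0029], 'contact_force': [0.8677, -1.3113, -0.0505], 'opening': 0.0492}
```

View pics/s20.png

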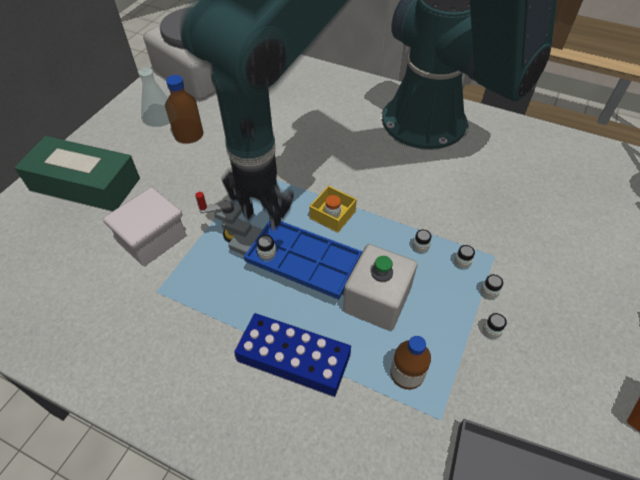

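View pics/t20.png

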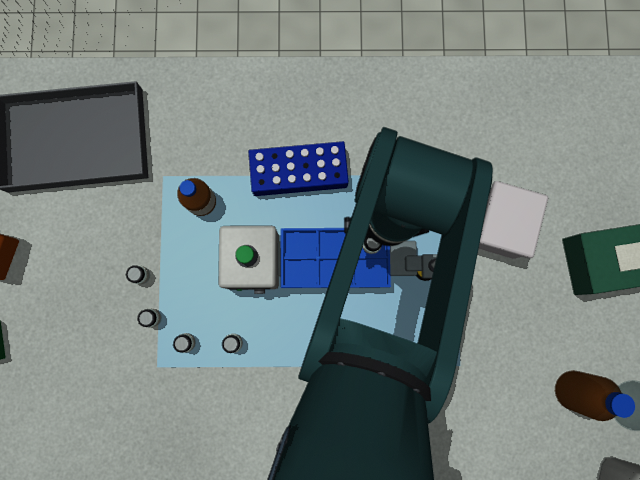

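Emit:
{"api": "carry_out", "payload": {"targets": [[0.3,-2.3,3.2,0,0,0,0],[0.3,-4.6,6.4,0,0,0,0],[0.3,-6.9,9.6,0,0,0,0],[0.3,-9.2,12.8,0,0,0,0],[0.3,-11.5,16,0,0,0,0]]}}

```text
t: 18.87
tcp_pos: [0.5107, 0.0149, 0.1523]
orientation: [-0.0, 1.0, -0.0, 0.0]
contact_force: [-0.6, 0.9, -0.1]
opening: 0.0552
```

Emit:
{"api": "carry_out", "payload": {"targets": [[0.3,-2.3,3.2,0,0,0,0],[0.3,-4.6,6.4,0,0,0,0],[0.3,-6.9,9.6,0,0,0,0],[0.3,-8.2,11.8,-2,0,0,0],[0.3,-8.2,11.8,-6,0,0,0]]}}

```text
t: 19.28
tcp_pos: [0.4305, 0.1356, 0.0952]
orientation: [-0.001, 1.0, 0.001, 0.004]
contact_force: [1.6, -0.3, -0.9]
opening: 0.0555
```

```bash
cat > chk.py <<'E'
from h import *
import sys
x,y,n=float(sys.argv[1]),float(sys.argv[2]),sys.argv[3]
optics.snapshot('top')
st()
w=optics.camera_params('wrist');shot('wrist',n,(160,130,500,385),2.2)
print((np.array(proj(w,[x,y,.046],True))-[160,130])*2.2)
E
python3 chk.py .430 .132 w21
```

```text
{'t': 19.3333, 'joints': [0.1477, 0.3305, 1.9805, 0.0006, 0.8353, 1.715], 'tcp_pos': [0.426, 0.1332, 0.0871], 'orientation': [0.0001, 1.0, 0.0015, -0.0023], 'contact_force': [-0.8408, -1.1765, -4.4673], 'opening': 0.0556}
[367.28816399 287.71007173]
```

View pics/w21.png

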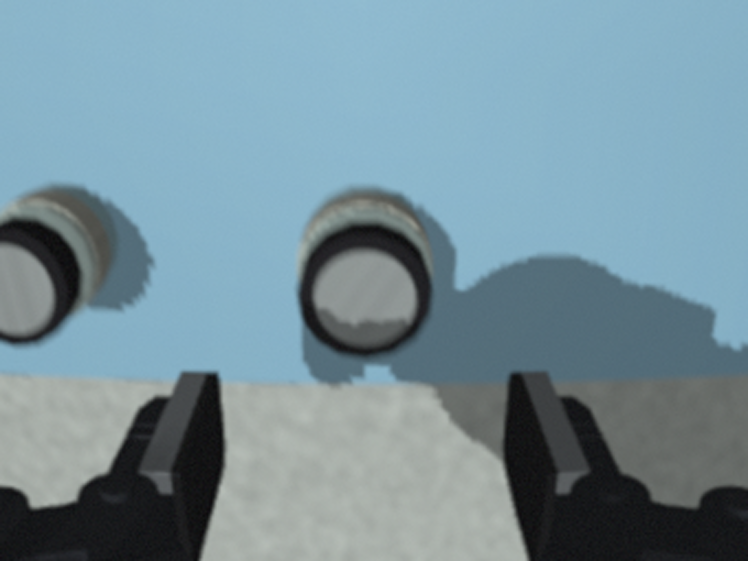

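Emit:
{"api": "carry_out", "payload": {"targets": [[0.3,0,0,-3,0,0,0],[0.3,0,0,-6,0,0,0],[0.3,0,0,-8.2,0,0,0],[0.3,0,0,-8.2,0,0,0],[0,0,0,-8.2,0,0,0]]}}

```text
t: 19.8
tcp_pos: [0.4301, 0.1312, 0.0106]
orientation: [0.0, 1.0, -0.001, -0.001]
contact_force: [-0.2, -0.5, -0.1]
opening: 0.045
```

Emit:
{"api": "carry_out", "payload": {"targets": [[-0.5,0,0,0,0,0,0],[-0.5,0,0,0,0,0,0],[-0.5,0,0,0,0,0,0],[-0.5,0,0,0,0,0,0],[-0.5,0,0,2,0,0,0]]}}

```text
t: 20.22
tcp_pos: [0.4285, 0.1315, 0.0293]
orientation: [0.0, 1.0, -0.0, -0.002]
contact_force: [-0.3, -0.1, -1.6]
opening: 0.037
```

```bash
python3 chk.py .430 .132 w22
```

```text
{'t': 20.2667, 'joints': [0.1436, 0.432, 2.0219, 0.0001, 0.6858, 1.7144], 'tcp_pos': [0.4306, 0.1319, 0.033], 'orientation': [-0.0002, 1.0, -0.0, 0.0009], 'contact_force': [0.2752, 0.1526, 1.6529], 'opening': 0.0369}
[362.28626553 411.06706606]
```

View pics/w22.png

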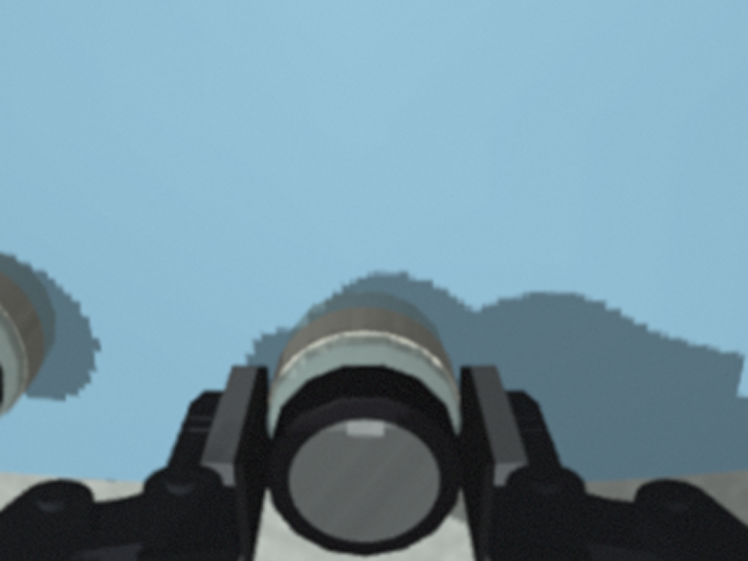

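Emit:
{"api": "carry_out", "payload": {"targets": [[-0.5,0,0,3.5,0,0,0],[-0.5,0.3,-1.5,7,0,0,0],[-0.5,1.8,-4.5,8,0,0,0],[-0.5,3.5,-7.5,8,0,0,0],[-0.5,5.2,-10.8,8,0,0,0]]}}

```text
t: 20.73
tcp_pos: [0.4832, 0.0231, 0.1116]
orientation: [-0.0, 1.0, 0.001, 0.002]
contact_force: [0.6, 0.2, -2.0]
opening: 0.037
```

Emit:
{"api": "carry_out", "payload": {"targets": [[-0.5,1.8,-3.5,0,0,0,0],[-0.5,3.6,-7,0,0,0,0],[-0.5,5.4,-10.5,0,0,0,0],[-0.5,7.2,-14,0,0,0,0],[-0.5,8.9,-17,0,0,0,0]]}}

```text
t: 21.15
tcp_pos: [0.5716, -0.1488, 0.11]
orientation: [0.0, 1.0, -0.0, 0.0]
contact_force: [1.0, 0.1, -0.5]
opening: 0.0372
```

Emit:
{"api": "carry_out", "payload": {"targets": [[-0.5,0,0,0,0,0,0],[-0.5,0,0,-1.5,0,0,0],[-0.5,0,0,-3,0,0,0],[-0.5,0,0,-3.5,0,0,0],[-0.5,0,0,-3.5,0,0,0]]}}

```text
t: 21.57
tcp_pos: [0.5693, -0.1455, 0.0736]
orientation: [-0.001, 1.0, -0.0, -0.002]
contact_force: [0.2, 0.4, -0.5]
opening: 0.037
```

```bash
python3 chk.py .430 .132 w23
```

```text
{'t': 21.6167, 'joints': [-0.3676, 0.5086, 1.6829, 0.0002, 0.952, 1.2031], 'tcp_pos': [0.5701, -0.1456, 0.0746], 'orientation': [-0.0004, 1.0, 0.0, -0.0009], 'contact_force': [-0.5072, -0.7521, -0.0522], 'opening': 0.0369}
[-296.34555138  604.0948847 ]
```

View pics/w23.png

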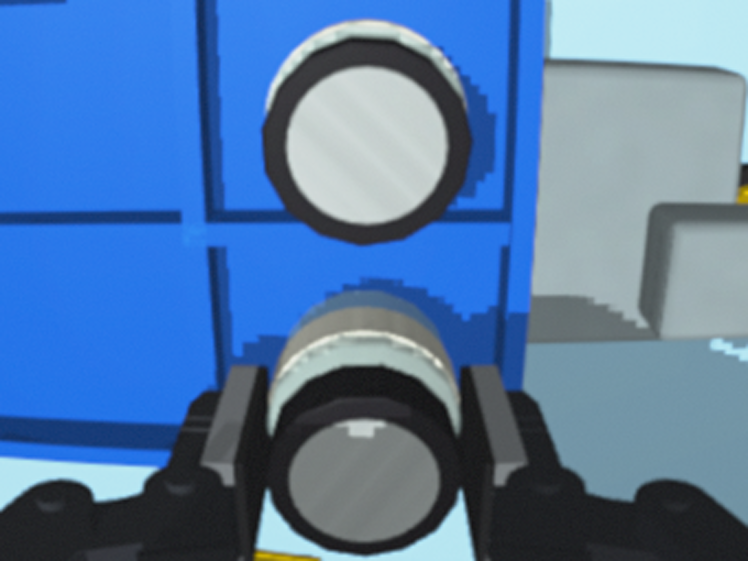

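Pocket centred, with the first vial standing behind it. I'll lower it and release.

Emit:
{"api": "carry_out", "payload": {"targets": [[-0.5,0,0,-0.8,0,0,0],[-0.5,0,0,-1.3,0,0,0],[-0.5,0,0,-1.3,0,0,0],[-0.5,0,0,-1.3,0,0,0],[0,0,0,-1.3,0,0,0]]}}

```text
t: 22.08
tcp_pos: [0.5709, -0.1462, 0.0624]
orientation: [-0.0, 1.0, -0.0, 0.0]
contact_force: [0.3, -0.7, -0.1]
opening: 0.0427
```

Emit:
{"api": "carry_out", "payload": {"targets": [[0.15,0,0,0,0,0,0],[0.15,0,0,0,0,0,0],[0.15,0,0,2,0,0,0],[0.15,0,0,5,0,0,0],[0.15,0,0,9,0,0,0]]}}

```text
t: 22.5
tcp_pos: [0.5686, -0.1454, 0.1508]
orientation: [-0.001, 1.0, -0.0, -0.003]
contact_force: [1.1, -0.2, 0.0]
opening: 0.0493
```

```bash
python3 - <<'E'
from h import *
st()
shot('scene','s24')
E
```

```text
{'t': 22.5, 'joints': [-0.3681, 0.4147, 1.6154, 0.0001, 1.1176, 1.203], 'tcp_pos': [0.5686, -0.1454, 0.1508], 'orientation': [-0.0011, 1.0, -0.0002, -0.0028], 'contact_force': [1.15, -0.2025, 0.0089], 'opening': 0.0493}
```

View pics/s24.png

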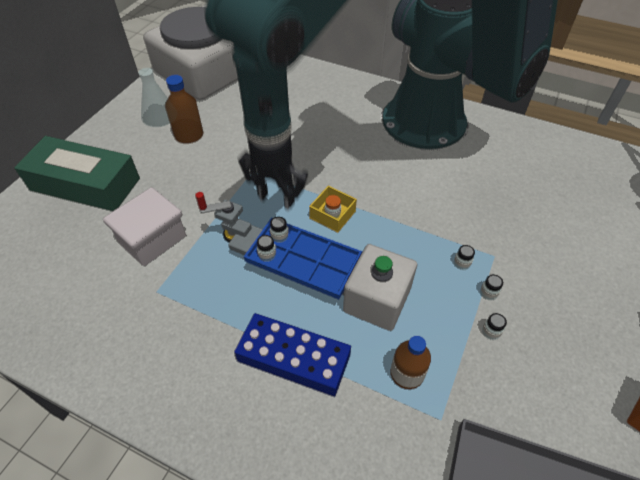

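Emit:
{"api": "carry_out", "payload": {"targets": [[0.3,-1.4,3.7,0,0,0,0],[0.3,-2.8,7.4,0,0,0,0],[0.3,-4.2,11.1,0,0,0,0],[0.3,-5.6,14.8,0,0,0,0],[0.3,-7,18.6,0,0,0,0]]}}

```text
t: 22.97
tcp_pos: [0.5003, 0.041, 0.1526]
orientation: [-0.0, 1.0, -0.001, 0.001]
contact_force: [-0.1, -0.3, -0.1]
opening: 0.055
```

Emit:
{"api": "carry_out", "payload": {"targets": [[0.3,-1.4,3.7,0,0,0,0],[0.3,-2.8,7.4,0,0,0,0],[0.3,-4.2,11.1,0,0,0,0],[0.3,-5.6,14.8,0,0,0,0],[0.3,-7,18.8,0,0,0,0]]}}

```text
t: 23.38
tcp_pos: [0.4303, 0.2286, 0.1526]
orientation: [-0.0, 1.0, -0.0, 0.001]
contact_force: [0.8, 0.4, -0.9]
opening: 0.0555
```

Emit:
{"api": "carry_out", "payload": {"targets": [[0.3,0,0,-2,0,0,0],[0.3,0,0,-4,0,0,0],[0.3,0,0,-6,0,0,0],[0.3,0,0,-6,0,0,0],[0.3,0,0,-6,0,0,0]]}}

```text
t: 23.8
tcp_pos: [0.4303, 0.2269, 0.0919]
orientation: [0.0, 1.0, -0.0, -0.001]
contact_force: [0.1, 0.0, 0.3]
opening: 0.0553
```

```bash
python3 chk.py .431 .228 w25
```

```text
{'t': 23.85, 'joints': [0.3427, 0.3665, 1.8928, 0.0001, 0.8824, 1.9139], 'tcp_pos': [0.4313, 0.2271, 0.0927], 'orientation': [-0.0, 1.0, -0.0002, -0.0], 'contact_force': [0.0149, 0.5537, 0.1424], 'opening': 0.0555}
[359.13901987 295.83734335]
```

View pics/w25.png

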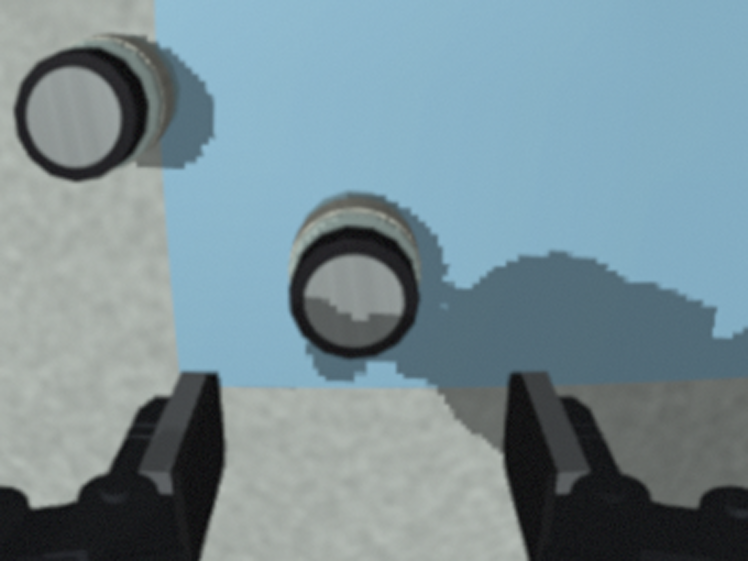

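Emit:
{"api": "carry_out", "payload": {"targets": [[0.3,0,0.2,-3,0,0,0],[0.3,0,0.2,-6,0,0,0],[0.3,0,0.2,-8.2,0,0,0],[0.3,0,0.2,-8.2,0,0,0],[0,0,0.2,-8.2,0,0,0]]}}

```text
t: 24.32
tcp_pos: [0.4313, 0.2289, 0.0106]
orientation: [0.0, 1.0, -0.0, -0.0]
contact_force: [0.4, -0.2, 0.1]
opening: 0.045
```

Emit:
{"api": "carry_out", "payload": {"targets": [[-0.5,0,0,0,0,0,0],[-0.5,0,0,0,0,0,0],[-0.5,0,0,0,0,0,0],[-0.5,0,0,0,0,0,0],[-0.5,0,0,2,0,0,0]]}}

```text
t: 24.73
tcp_pos: [0.4296, 0.2285, 0.0291]
orientation: [0.001, 1.0, -0.0, -0.002]
contact_force: [0.2, 0.4, -1.5]
opening: 0.0369
```

```bash
python3 chk.py .431 .228 w26
```

```text
{'t': 24.7833, 'joints': [0.347, 0.4678, 1.9379, 0.0001, 0.734, 1.9177], 'tcp_pos': [0.4319, 0.2295, 0.033], 'orientation': [-0.0004, 1.0, -0.0, 0.0009], 'contact_force': [0.4507, 0.6785, 1.7061], 'opening': 0.0369}
[369.9949487  412.00736155]
```

View pics/w26.png

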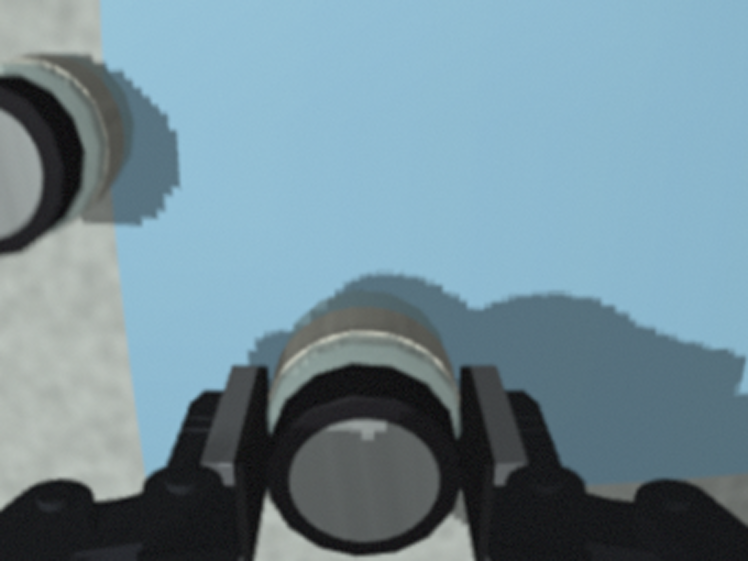

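Emit:
{"api": "carry_out", "payload": {"targets": [[-0.5,0,0,3.5,0,0,0],[-0.5,0,-1.5,7,0,0,0],[-0.5,0.5,-5,8,0,0,0],[-0.5,1,-9,8,0,0,0],[-0.5,1.5,-13,8,0,0,0]]}}

```text
t: 25.25
tcp_pos: [0.4473, 0.0984, 0.1115]
orientation: [-0.0, 1.0, 0.001, 0.002]
contact_force: [0.5, -0.6, -1.0]
opening: 0.0368
```

Emit:
{"api": "carry_out", "payload": {"targets": [[-0.5,0.5,-4,0,0,0,0],[-0.5,2,-7.6,0,0,0,0],[-0.5,5.2,-9.7,0,0,0,0],[-0.5,8.5,-11.8,0,0,0,0],[-0.5,11.8,-13.8,0,0,0,0]]}}

```text
t: 25.67
tcp_pos: [0.565, -0.0407, 0.1102]
orientation: [-0.0, 1.0, -0.001, 0.0]
contact_force: [1.1, 0.3, -0.4]
opening: 0.037
```

Emit:
{"api": "carry_out", "payload": {"targets": [[-0.5,3.2,-2,0,0,0,0],[-0.5,6.2,-3.9,0,0,0,0],[-0.5,6.2,-3.9,-1,0,0,0],[-0.5,6.2,-3.9,-2.5,0,0,0],[-0.5,6.2,-3.9,-3.5,0,0,0]]}}

```text
t: 26.08
tcp_pos: [0.6258, -0.0782, 0.0737]
orientation: [-0.0, 1.0, -0.0, -0.0]
contact_force: [0.6, 0.1, -1.7]
opening: 0.0367
```

```bash
python3 chk.py .431 .228 w27
```

```text
{'t': 26.1333, 'joints': [-0.2335, 0.5595, 1.588, 0.0002, 0.9989, 1.3378], 'tcp_pos': [0.6238, -0.0775, 0.0717], 'orientation': [-0.0006, 1.0, -0.0003, -0.0023], 'contact_force': [-0.4811, 0.7498, -2.135], 'opening': 0.0367}
[-291.54315283  677.99350489]
```

View pics/w27.png

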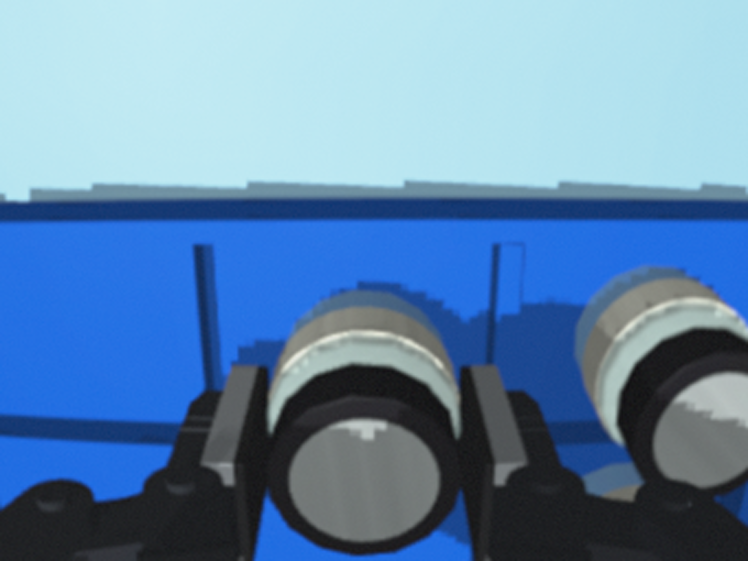

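Emit:
{"api": "carry_out", "payload": {"targets": [[-0.5,0,0,-0.8,0,0,0],[-0.5,0,0,-1.3,0,0,0],[-0.5,0,0,-1.3,0,0,0],[-0.5,0,0,-1.3,0,0,0],[0,0,0,-1.3,0,0,0]]}}

```text
t: 26.6
tcp_pos: [0.6263, -0.0778, 0.0627]
orientation: [0.0, 1.0, 0.0, 0.0]
contact_force: [0.1, -0.2, 0.6]
opening: 0.0426
```

Emit:
{"api": "carry_out", "payload": {"targets": [[0.15,0,0,0,0,0,0],[0.15,0,0,0,0,0,0],[0.15,0,0,2,0,0,0],[0.15,0,0,5,0,0,0],[0.15,0,0,9,0,0,0]]}}

```text
t: 27.02
tcp_pos: [0.6238, -0.0774, 0.1507]
orientation: [-0.001, 1.0, -0.0, -0.003]
contact_force: [0.9, 0.4, 0.4]
opening: 0.0492
```

```bash
python3 - <<'E'
from h import *
st()
shot('scene','s28');shot('top','t28')
E
```

```text
{'t': 27.0167, 'joints': [-0.2333, 0.4694, 1.5197, 0.0001, 1.1585, 1.3377], 'tcp_pos': [0.6238, -0.0774, 0.1507], 'orientation': [-0.0008, 1.0, -0.0001, -0.0029], 'contact_force': [0.8706, 0.4038, 0.3846], 'opening': 0.0492}
```

View pics/s28.png

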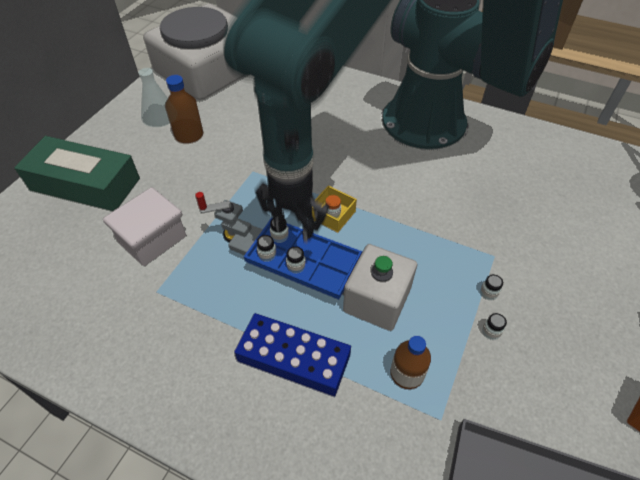

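View pics/t28.png

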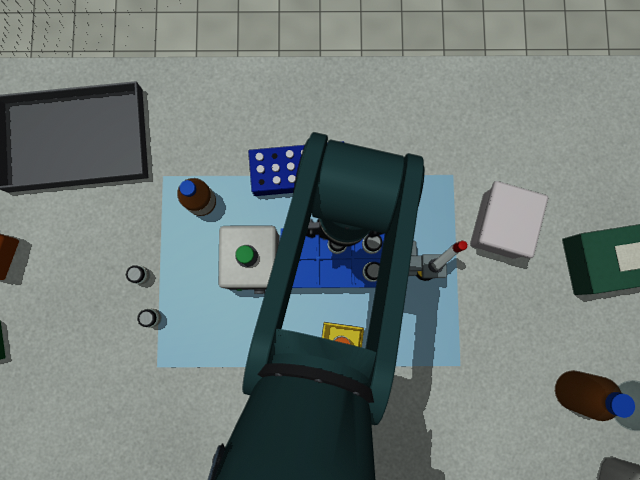

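Emit:
{"api": "carry_out", "payload": {"targets": [[0.3,-2.5,2.8,1,0,0,0],[0.3,-5,5.6,2,0,0,0],[0.3,-7,9,2,0,0,0],[0.3,-9,12.5,2,0,0,0],[0.3,-10.5,16.2,2,0,0,0]]}}

```text
t: 27.53
tcp_pos: [0.5193, 0.085, 0.1725]
orientation: [-0.0, 1.0, -0.001, 0.0]
contact_force: [0.1, 0.4, 0.3]
opening: 0.0553
```

Emit:
{"api": "carry_out", "payload": {"targets": [[0.3,-0.8,4,0,0,0,0],[0.3,-1.6,8,0,0,0,0],[0.3,-2.4,12,0,0,0,0],[0.3,-3.2,16,0,0,0,0],[0.3,-4.1,19.7,0,0,0,0]]}}

```text
t: 27.95
tcp_pos: [0.4797, 0.2834, 0.1726]
orientation: [-0.0, 1.0, -0.0, 0.001]
contact_force: [0.8, 0.7, -0.3]
opening: 0.0555
```

Emit:
{"api": "carry_out", "payload": {"targets": [[0.3,0,1.9,-2,0,0,0],[0.3,0,1.9,-5,0,0,0],[0.3,0,1.9,-8,0,0,0],[0.3,0,1.9,-8,0,0,0],[0.3,0,1.9,-8,0,0,0]]}}

```text
t: 28.37
tcp_pos: [0.4786, 0.2995, 0.0912]
orientation: [0.001, 1.0, -0.0, -0.002]
contact_force: [-0.0, 0.3, -0.1]
opening: 0.0555
```

```bash
python3 chk.py .4805 .300 w29
```

```text
{'t': 28.4167, 'joints': [0.4364, 0.4581, 1.7204, 0.0001, 0.9635, 2.0075], 'tcp_pos': [0.4802, 0.3, 0.0927], 'orientation': [0.0001, 1.0, -0.0002, -0.0002], 'contact_force': [-0.1665, -0.035, 0.4394], 'opening': 0.0552}
[362.55677415 293.46863817]
```

View pics/w29.png

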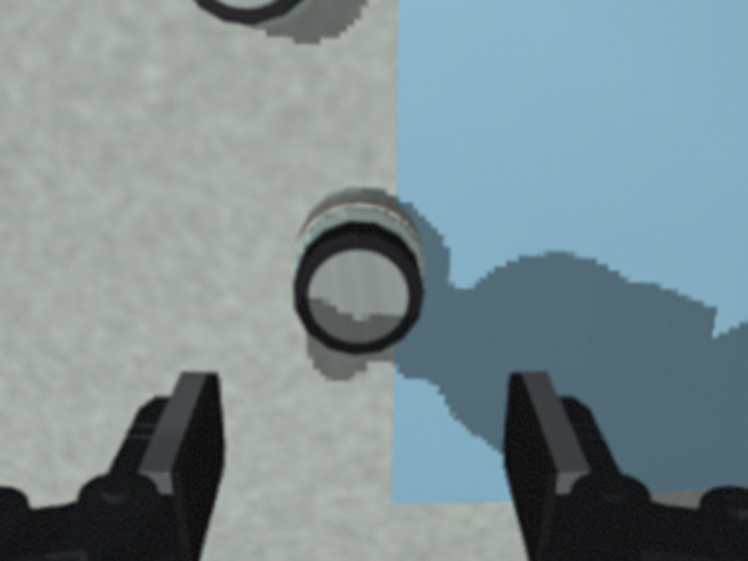

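Emit:
{"api": "carry_out", "payload": {"targets": [[0.3,0,0.1,-3,0,0,0],[0.3,0,0.1,-6,0,0,0],[0.3,0,0.1,-8.2,0,0,0],[0.3,0,0.1,-8.2,0,0,0],[0,0,0.1,-8.2,0,0,0]]}}

```text
t: 28.88
tcp_pos: [0.4807, 0.301, 0.0112]
orientation: [-0.0, 1.0, -0.0, 0.0]
contact_force: [0.7, 0.9, -0.2]
opening: 0.0447
```

Emit:
{"api": "carry_out", "payload": {"targets": [[-0.5,0,0,0,0,0,0],[-0.5,0,0,0,0,0,0],[-0.5,0,0,0,0,0,0],[-0.5,0,0,0,0,0,0],[-0.5,0,0,2,0,0,0]]}}

```text
t: 29.3
tcp_pos: [0.4787, 0.3004, 0.029]
orientation: [0.001, 1.0, -0.0, -0.002]
contact_force: [-1.3, 0.8, -0.2]
opening: 0.0367
```

```bash
python3 chk.py .4805 .300 w30
```

```text
{'t': 29.35, 'joints': [0.4384, 0.5434, 1.7616, 0.0001, 0.8339, 2.0092], 'tcp_pos': [0.4811, 0.3017, 0.0335], 'orientation': [-0.0006, 1.0, -0.0, 0.0012], 'contact_force': [-0.6634, -0.4593, 2.6659], 'opening': 0.0367}
[371.03606137 409.78669177]
```

View pics/w30.png

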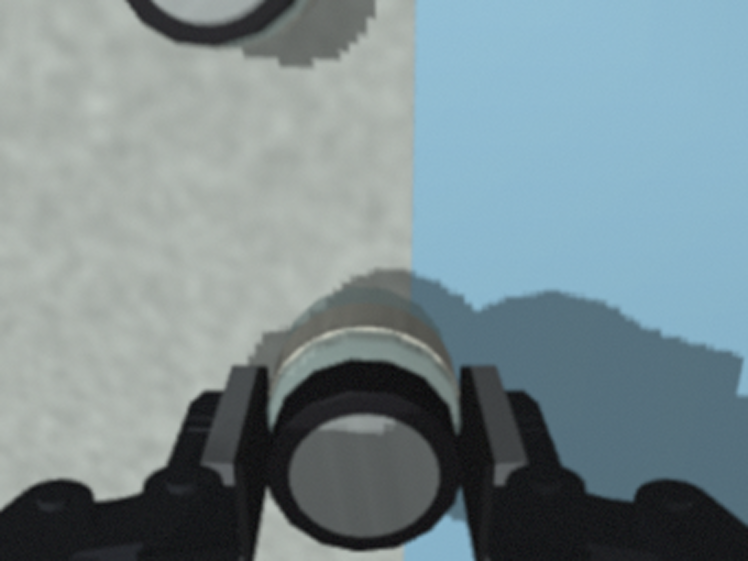

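Emit:
{"api": "carry_out", "payload": {"targets": [[-0.5,0,0,3.5,0,0,0],[-0.5,-0.3,-1.5,7,0,0,0],[-0.5,-0.9,-5,8,0,0,0],[-0.5,-1.4,-9,8,0,0,0],[-0.5,-1.9,-13,8,0,0,0]]}}

```text
t: 29.82
tcp_pos: [0.4619, 0.1706, 0.1116]
orientation: [-0.0, 1.0, 0.001, 0.002]
contact_force: [0.9, -1.4, -1.0]
opening: 0.0368
```

Emit:
{"api": "carry_out", "payload": {"targets": [[-0.5,0,-4,0,0,0,0],[-0.5,0,-8,0,0,0,0],[-0.5,0.4,-12,0,0,0,0],[-0.5,2.5,-15,0,0,0,0],[-0.5,4.8,-18,0,0,0,0]]}}

```text
t: 30.23
tcp_pos: [0.5079, -0.0107, 0.1103]
orientation: [-0.0, 1.0, -0.001, -0.0]
contact_force: [-0.2, 0.6, -0.3]
opening: 0.0371
```

Emit:
{"api": "carry_out", "payload": {"targets": [[-0.5,2.6,-3,0,0,0,0],[-0.5,5,-5.5,0,0,0,0],[-0.5,6.1,-6.9,0,0,0,0],[-0.5,6.1,-6.9,-2,0,0,0],[-0.5,6.1,-6.9,-3.5,0,0,0]]}}

```text
t: 30.65
tcp_pos: [0.5721, -0.0796, 0.0751]
orientation: [0.0, 1.0, -0.001, 0.002]
contact_force: [-0.0, 0.5, -1.4]
opening: 0.0367
```

```bash
python3 chk.py .4805 .300 w31
```

```text
{'t': 30.7, 'joints': [-0.2572, 0.4969, 1.7162, 0.0002, 0.9318, 1.315], 'tcp_pos': [0.5688, -0.0783, 0.0719], 'orientation': [-0.0005, 1.0, -0.0008, -0.0016], 'contact_force': [-0.8679, 0.6281, -2.0755], 'opening': 0.0366}
[-467.87837434  472.17310247]
```

View pics/w31.png

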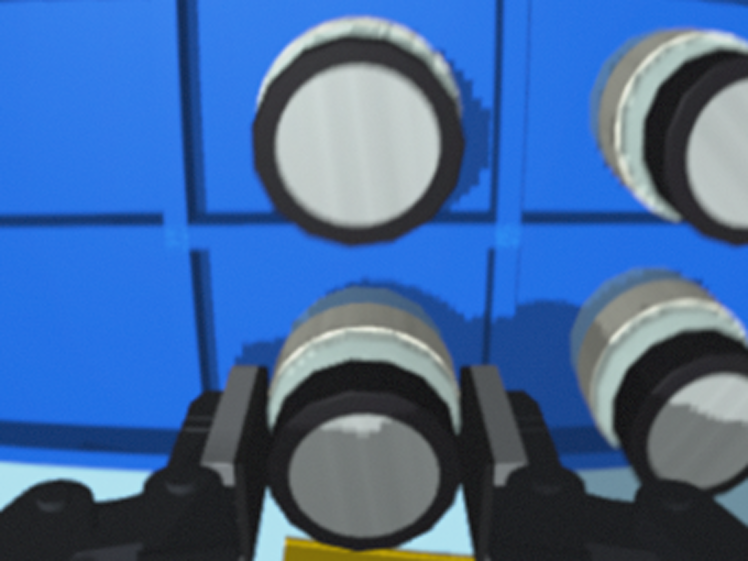

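Emit:
{"api": "carry_out", "payload": {"targets": [[-0.5,0,0,-0.8,0,0,0],[-0.5,0,0,-1.3,0,0,0],[-0.5,0,0,-1.3,0,0,0],[-0.5,0,0,-1.3,0,0,0],[0,0,0,-1.3,0,0,0]]}}

```text
t: 31.17
tcp_pos: [0.5704, -0.0777, 0.0628]
orientation: [0.0, 1.0, 0.0, 0.0]
contact_force: [0.5, -0.1, -0.6]
opening: 0.0427
```

Emit:
{"api": "carry_out", "payload": {"targets": [[0.15,0,0,0,0,0,0],[0.15,0,0,0,0,0,0],[0.15,0,0,2,0,0,0],[0.15,0,0,5,0,0,0],[0.15,0,0,9,0,0,0]]}}

```text
t: 31.58
tcp_pos: [0.5678, -0.0773, 0.151]
orientation: [-0.001, 1.0, -0.0, -0.003]
contact_force: [0.4, -0.9, -0.6]
opening: 0.0494
```

```bash
python3 - <<'E'
from h import *
st()
shot('scene','s32');
E
```

```text
{'t': 31.5833, 'joints': [-0.2559, 0.3963, 1.6464, 0.0001, 1.1047, 1.3151], 'tcp_pos': [0.5678, -0.0773, 0.151], 'orientation': [-0.0008, 1.0, -0.0001, -0.0028], 'contact_force': [0.4106, -0.9445, -0.564], 'opening': 0.0494}
```

View pics/s32.png

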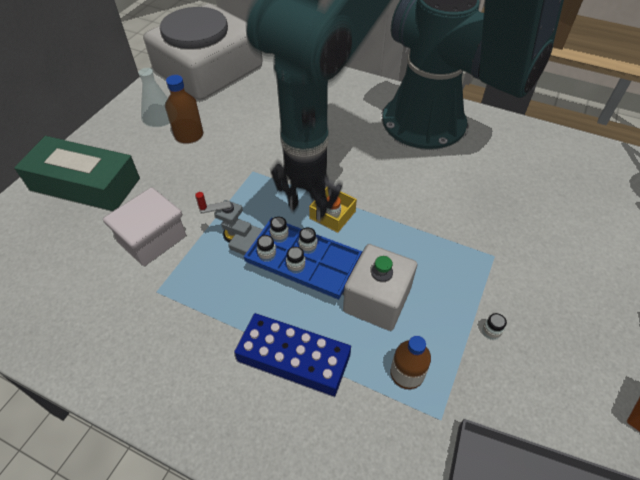

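Emit:
{"api": "carry_out", "payload": {"targets": [[0.3,-1.5,3.6,1,0,0,0],[0.3,-3,7.2,2,0,0,0],[0.3,-4.5,10.8,2,0,0,0],[0.3,-6,14.4,2,0,0,0],[0.3,-7,18,2,0,0,0]]}}

```text
t: 32.05
tcp_pos: [0.4986, 0.1034, 0.1728]
orientation: [-0.0, 1.0, -0.0, 0.0]
contact_force: [0.5, -0.3, 0.7]
opening: 0.0555
```

Emit:
{"api": "carry_out", "payload": {"targets": [[0.3,0,4,0,0,0,0],[0.3,0,8,0,0,0,0],[0.3,0.2,12,0,0,0,0],[0.3,2.5,15.2,0,0,0,0],[0.3,4.8,18.5,0,0,0,0]]}}

```text
t: 32.47
tcp_pos: [0.5473, 0.2893, 0.1727]
orientation: [-0.0, 1.0, 0.001, 0.0]
contact_force: [1.9, -0.4, 0.3]
opening: 0.0558
```

Emit:
{"api": "carry_out", "payload": {"targets": [[0.3,1.9,4,0,0,0,0],[0.3,1.9,4,-2.5,0,0,0],[0.3,1.9,4,-5,0,0,0],[0.3,1.9,4,-7.5,0,0,0],[0.3,1.9,4,-8,0,0,0]]}}

```text
t: 32.88
tcp_pos: [0.5643, 0.3263, 0.088]
orientation: [0.001, 1.0, 0.0, -0.003]
contact_force: [-0.1, -0.6, -0.4]
opening: 0.0557
```

```bash
python3 chk.py .568 .3265 w33
```

```text
{'t': 32.9333, 'joints': [0.418, 0.5671, 1.5175, 0.0001, 1.0632, 1.9886], 'tcp_pos': [0.5646, 0.3262, 0.0889], 'orientation': [0.0012, 1.0, 0.0, -0.0029], 'contact_force': [-0.1202, 0.1432, -0.8456], 'opening': 0.0552}
[360.86863406 287.00345416]
```

View pics/w33.png

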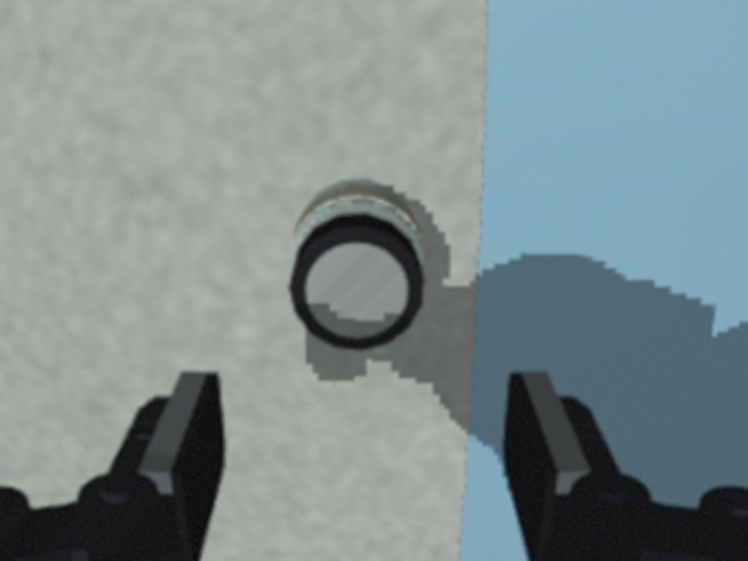

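Emit:
{"api": "carry_out", "payload": {"targets": [[0.3,0,0.1,-3,0,0,0],[0.3,0,0.1,-6,0,0,0],[0.3,0,0.1,-8.2,0,0,0],[0.3,0,0.1,-8.2,0,0,0],[0,0,0.1,-8.2,0,0,0]]}}

```text
t: 33.4
tcp_pos: [0.5674, 0.328, 0.0111]
orientation: [-0.0, 1.0, -0.0, -0.0]
contact_force: [0.4, 0.9, 0.8]
opening: 0.0449
```

Emit:
{"api": "carry_out", "payload": {"targets": [[-0.5,0,0,0,0,0,0],[-0.5,0,0,0,0,0,0],[-0.5,0,0,0,0,0,0],[-0.5,0,0,0,0,0,0],[-0.5,0,0,2,0,0,0]]}}

```text
t: 33.82
tcp_pos: [0.5653, 0.3272, 0.0285]
orientation: [0.001, 1.0, -0.0, -0.002]
contact_force: [-0.6, -1.3, -0.5]
opening: 0.0374
```

```bash
python3 chk.py .568 .3265 w34; python3 -c "
from h import *
shot('scene','s34')"
```

```text
{'t': 33.8667, 'joints': [0.4192, 0.6358, 1.5517, 0.0001, 0.9516, 1.9901], 'tcp_pos': [0.5681, 0.3286, 0.0337], 'orientation': [-0.0005, 1.0, -0.0001, 0.0011], 'contact_force': [0.3569, 0.9206, 2.3749], 'opening': 0.0371}
[373.34978698 407.06523815]
```

View pics/s34.png

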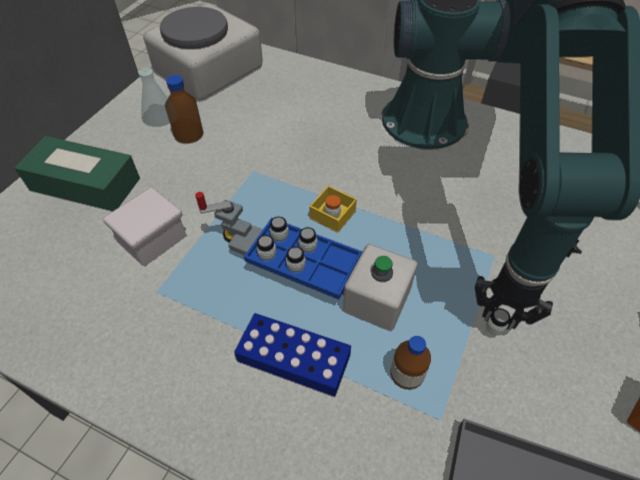

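Emit:
{"api": "carry_out", "payload": {"targets": [[-0.5,0,0,3.5,0,0,0],[-0.5,-1,-1,7,0,0,0.1],[-0.5,-3,-4,9,0,0,0.22],[-0.5,-5,-7,9,0,0,0.34],[-0.5,-7,-10,9,0,0,0.46]]}}

```text
t: 34.38
tcp_pos: [0.4975, 0.2278, 0.1215]
orientation: [-0.0, 0.973, 0.231, 0.002]
contact_force: [-0.2, -0.5, -0.3]
opening: 0.037
```

Emit:
{"api": "carry_out", "payload": {"targets": [[-0.5,-1,-3.5,0,0,0,0.12],[-0.5,-2,-7,0,0,0,0.24],[-0.5,-3,-10.5,0,0,0,0.36],[-0.5,-3.7,-14,0,0,0,0.48],[-0.5,-3.7,-17.5,0,0,0,0.6]]}}

```text
t: 34.8
tcp_pos: [0.4578, 0.0561, 0.1197]
orientation: [-0.001, 0.866, 0.5, -0.001]
contact_force: [0.6, 1.0, -1.2]
opening: 0.0372
```

Emit:
{"api": "carry_out", "payload": {"targets": [[-0.5,0,-2,0,0,0,0.12],[-0.5,0,-4,0,0,0,0.24],[-0.5,0,-6.3,0,0,0,0.36],[-0.5,0,-6.3,0,0,0,0.48],[-0.5,0,-6.3,0,0,0,0.51]]}}

```text
t: 35.22
tcp_pos: [0.4602, -0.007, 0.1199]
orientation: [-0.0, 0.712, 0.702, -0.0]
contact_force: [-0.3, 1.1, -1.3]
opening: 0.0368
```

```bash
python3 -c "
from h import *
optics.snapshot('top');st()
shot('scene','s35')
shot('wrist','w35')"
```

```text
{'t': 35.2667, 'joints': [-0.1644, 0.2912, 1.9227, -0.0, 0.9282, -0.1479], 'tcp_pos': [0.4601, -0.0065, 0.1199], 'orientation': [-0.0002, 0.7129, 0.7012, -0.0002], 'contact_force': [0.0623, -0.1569, -0.2429], 'opening': 0.037}
```

View pics/s35.png

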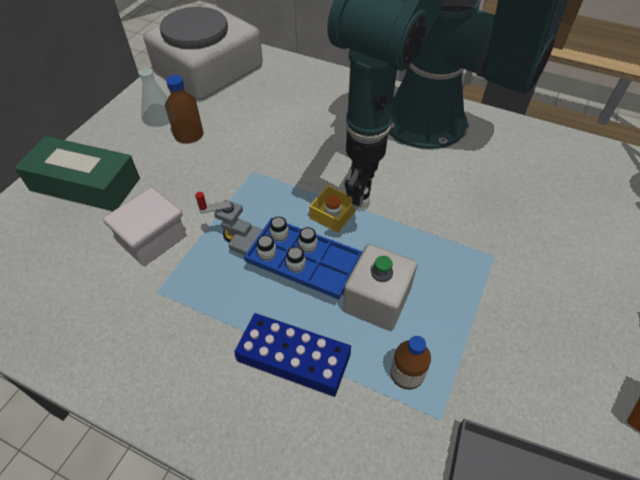

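View pics/w35.png

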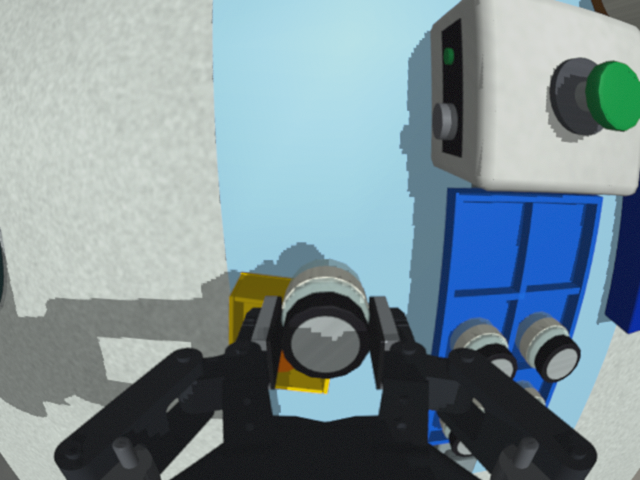

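Emit:
{"api": "carry_out", "payload": {"targets": [[-0.5,3.5,0,0,0,0,0],[-0.5,7,0,0,0,0,0],[-0.5,11,0,0,0,0,0],[-0.5,11,0,-2,0,0,0],[-0.5,11,0,-4.5,0,0,0]]}}

```text
t: 35.78
tcp_pos: [0.5759, -0.0057, 0.0765]
orientation: [0.003, 0.714, 0.7, 0.003]
contact_force: [-1.5, 0.3, -1.9]
opening: 0.0368
```

```bash
python3 -c "
from h import *
optics.snapshot('top');optics.snapshot('top');st()
shot('scene','s36',(260,170,420,290),5)
shot('wrist','w36',(160,130,500,385),2.2)"
```

```text
{'t': 35.8833, 'joints': [-0.1303, 0.4913, 1.7282, 0.0, 0.9295, -0.1109], 'tcp_pos': [0.5674, -0.0048, 0.0718], 'orientation': [-0.0029, 0.7139, 0.7002, -0.0023], 'contact_force': [-1.4321, -0.1324, -0.5733], 'opening': 0.0369}
```

View pics/s36.png

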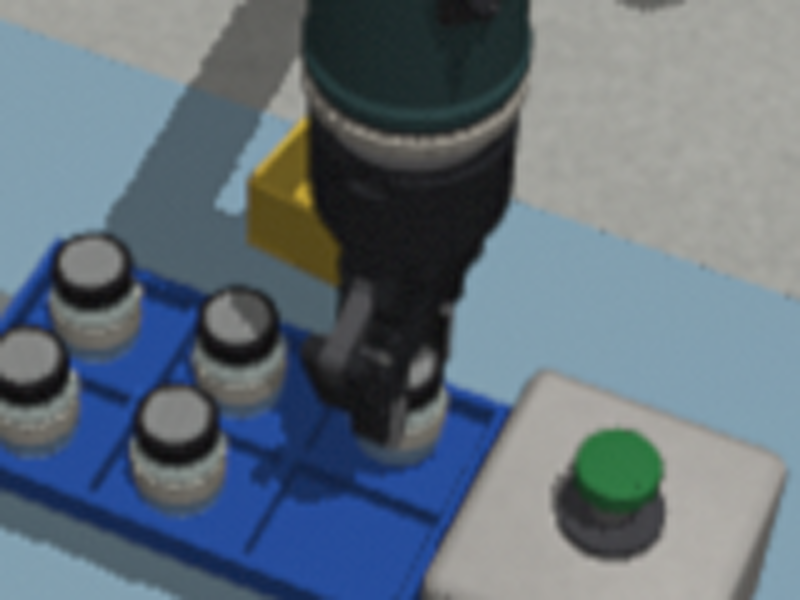

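View pics/w36.png

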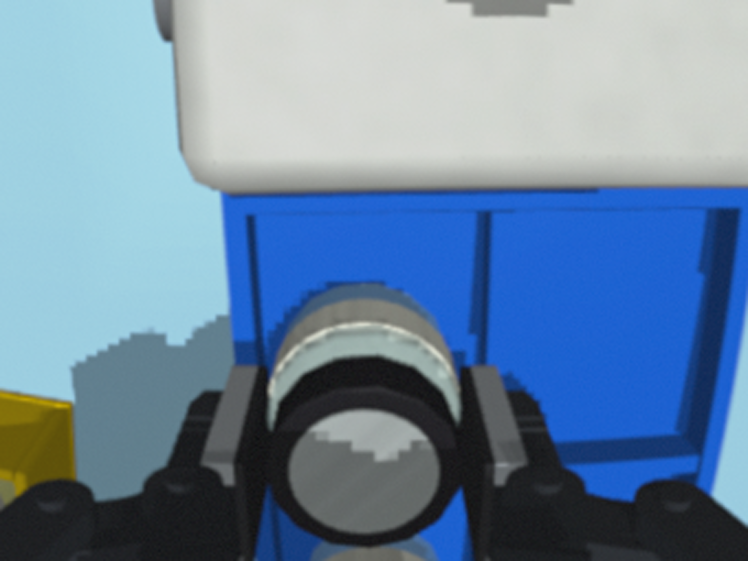

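Emit:
{"api": "carry_out", "payload": {"targets": [[-0.5,0,-0.2,-0.8,0,0,0],[-0.5,0,-0.2,-1.3,0,0,0],[-0.5,0,-0.2,-1.3,0,0,0],[-0.5,0,-0.2,-1.3,0,0,0],[0,0,-0.2,-1.3,0,0,0]]}}

```text
t: 36.4
tcp_pos: [0.5703, -0.0077, 0.0627]
orientation: [0.0, 0.714, 0.7, 0.0]
contact_force: [0.8, 1.2, 0.5]
opening: 0.0425
```

Emit:
{"api": "carry_out", "payload": {"targets": [[0.15,0,0,0,0,0,0],[0.15,0,0,0,0,0,0],[0.15,0,0,2,0,0,0],[0.15,0,0,5,0,0,0],[0.15,0,0,9,0,0,0]]}}

```text
t: 36.82
tcp_pos: [0.5679, -0.0074, 0.1509]
orientation: [-0.002, 0.714, 0.7, -0.002]
contact_force: [0.8, 0.1, -0.7]
opening: 0.0493
```

Emit:
{"api": "carry_out", "payload": {"targets": [[0.15,-2,0,3,0,0,0],[0,-4,1,5,0,0,0],[-0.5,-6,3,6,0,0,0],[-1,-8,5,6,0,0,0],[-1,-10,7,6,0,0,0]]}}

```text
t: 37.23
tcp_pos: [0.4701, 0.0628, 0.2136]
orientation: [0.001, 0.714, 0.7, 0.001]
contact_force: [-0.6, -0.3, -0.1]
opening: 0.007
```

```bash
python3 -c "
from h import *
optics.snapshot('wrist');optics.snapshot('wrist');st()
shot('scene','s37');shot('scene','s37c',(190,170,350,290),5)
shot('top','t37');shot('top','t37c',(270,210,470,360),4)"
```

```text
{'t': 37.3333, 'joints': [-0.0104, 0.1835, 1.7889, 0.0012, 1.1719, 0.006], 'tcp_pos': [0.4664, 0.0645, 0.2124], 'orientation': [-0.0013, 0.713, 0.7011, -0.0006], 'contact_force': [-0.6329, -0.8046, 0.106], 'opening': -0.0001}
```

View pics/s37.png

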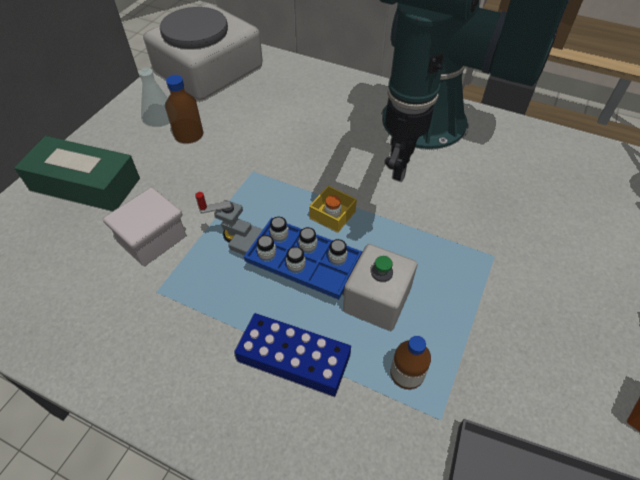

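View pics/s37c.png

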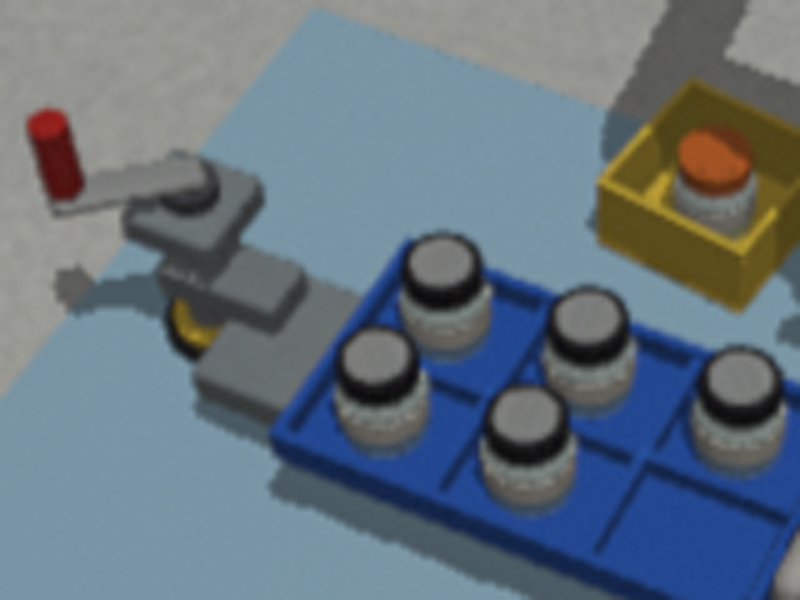

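View pics/t37c.png

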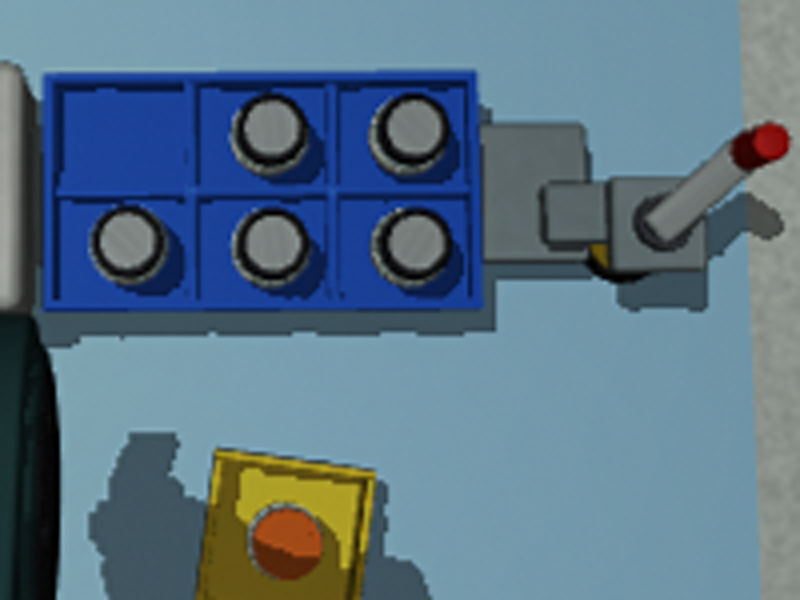

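```bash
python3 - <<'E'
from h import *
for f in ('t12','t28','t37'):
    im=cv2.imread(f'pics/{f}.png').astype(int)[225:270,430:490]
    m=(im[:,:,2]>110)&(im[:,:,1]<70)
    v,u=np.nonzero(m);print(f,u.mean()+430,v.mean()+225,m.sum())
E
```

```text
t12 462.43636363636364 244.6727272727273 55
t28 462.37931034482756 244.6551724137931 58
t37 462.39285714285717 244.60714285714286 56
```

```bash
python3 - <<'E'
from h import *
s=optics.camera_params('scene')
a=np.array(proj(s,[.6,-.264,.0]));b=np.array(proj(s,[.6,-.264,.01]));print('px/mm',(a-b)/10)
raws={}
for f,ang in (('s4',0),('s6',240),('s7',300),('s8',360)):
    raws[f]=cv2.imread(f'pics/{f}.png')[2::5,2::5]  # from (150,130)
for f in ('s9','s16','s20','s24','s28','s32','s34','s35','s37'):
    raws[f]=cv2.imread(f'pics/{f}.png')[130:250,150:310]
o=[]
for f,im in raws.items():
    c=im[90:125,68:95].astype(float)
    yel=np.clip(np.minimum(c[:,:,1],c[:,:,2])-c[:,:,0]-15,0,None)
    v,u=np.indices(yel.shape)
    print(f,yel.sum().round(),(yel*v).sum()/yel.sum()+90,(yel*u).sum()/yel.sum()+68)
    o.append(cv2.resize(im[85:120,60:100],None,fx=5,fy=5,interpolation=cv2.INTER_NEAREST))
rows=[np.hstack(o[i:i+4]) for i in (0,4,8)]
cv2.imwrite('pics/foots.png',np.vstack(rows))
E
```

```text
px/mm [0.06512539 0.2731471 ]
s4 50.0 100.9 76.8
s6 1729.0 103.27414690572586 78.46385193753615
s7 1954.0 103.96315250767657 78.30910951893551
s8 1729.0 104.47946790052053 77.92423366107576
s9 1997.0 105.14672008012018 77.89834752128192
s16 1857.0 105.14593430263866 77.89014539579968
s20 1720.0 104.76453488372093 77.79767441860466
s24 1999.0 105.13806903451726 77.90245122561281
s28 2046.0 105.14076246334311 77.89540566959921
s32 1984.0 105.14364919354838 77.90423387096774
s34 1990.0 105.13819095477388 77.90251256281407
s35 1904.0 105.15178571428571 77.89758403361344
s37 1824.0 105.1452850877193 77.90734649122807
```

View pics/foots.png

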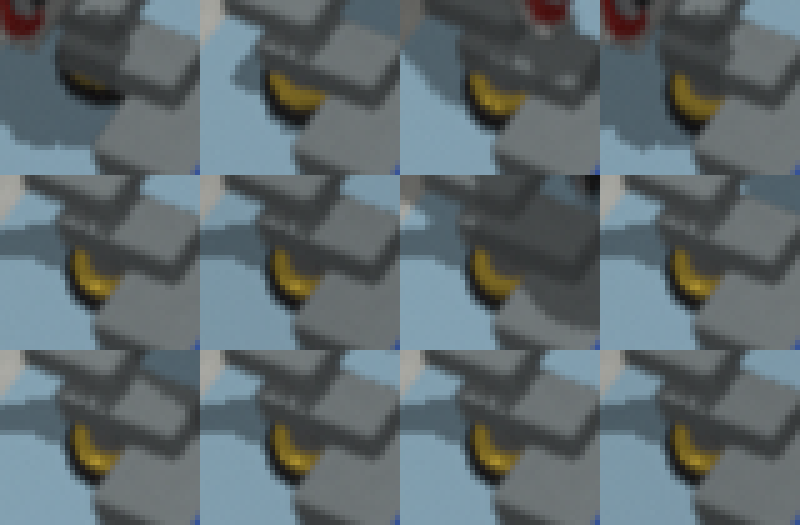

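```bash
python3 - <<'E'
import cv2,numpy as np
raw={}
for f in ('f1','f2','f3','f4'): raw[f]=cv2.imread(f'pics/{f}.png')
for f,(a,b) in {'s20':(0,0),'s24':(0,0),'s37':(0,0)}.items():
    im=cv2.imread(f'pics/{f}.png')[190:250,205:275];raw[f]=cv2.resize(im,None,fx=10,fy=10,interpolation=cv2.INTER_CUBIC)
im=cv2.imread('pics/s8.png')[2::5,2::5][60:120,55:125];raw['s8']=cv2.resize(im,None,fx=10,fy=10,interpolation=cv2.INTER_CUBIC)
im=cv2.imread('pics/s7.png')[2::5,2::5][60:120,55:125];raw['s7']=cv2.resize(im,None,fx=10,fy=10,interpolation=cv2.INTER_CUBIC)
# profiles: dark rubber outer edge along rays toward lower-left, column u=205,215,225
for f,im in raw.items():
    g=im.astype(float).mean(2); out=[]
    for u in (212,222,232):
        col=g[440:580,u-3:u+4].mean(1); i=np.argmin(col); d=col[i]; top=col[i:i+60].max(); j=i+np.argmax(col[i:]>(d+top)/2); out.append((440+i,440+j,round(d),round(top)))
    print(f,out)
E
```

```text
f1 [(np.int64(490), np.int64(510), 23, 159), (np.int64(501), np.int64(517), 23, 159), (np.int64(501), np.int64(522), 22, 139)]
f2 [(np.int64(490), np.int64(510), 21, 159), (np.int64(496), np.int64(517), 22, 158), (np.int64(501), np.int64(522), 22, 139)]
f3 [(np.int64(490), np.int64(510), 23, 158), (np.int64(501), np.int64(517), 24, 158), (np.int64(501), np.int64(522), 22, 138)]
f4 [(np.int64(489), np.int64(510), 22, 158), (np.int64(496), np.int64(517), 24, 157), (np.int64(501), np.int64(522), 22, 138)]
s20 [(np.int64(490), np.int64(510), 23, 162), (np.int64(499), np.int64(517), 25, 161), (np.int64(502), np.int64(522), 24, 142)]
s24 [(np.int64(491), np.int64(510), 22, 160), (np.int64(498), np.int64(517), 22, 159), (np.int64(502), np.int64(522), 23, 140)]
s37 [(np.int64(491), np.int64(510), 22, 150), (np.int64(500), np.int64(517), 22, 149), (np.int64(503), np.int64(522), 23, 130)]
s8 [(np.int64(488), np.int64(514), 20, 132), (np.int64(499), np.int64(526), 18, 160), (np.int64(500), np.int64(525), 16, 127)]
s7 [(np.int64(481), np.int64(504), 20, 158), (np.int64(489), np.int64(509), 20, 160), (np.int64(492), np.int64(511), 20, 152)]
```

Emit:
{"api": "carry_out", "payload": {"targets": [[-1,3.5,0.9,0,0,0,0],[-1,7,1.8,0,0,0,0],[-1,10.5,2.7,0,0,0,0],[-1,12.9,3.3,-1,0,0,0],[-1,12.9,3.3,-3.5,0,0,0]]}}

```text
t: 37.95
tcp_pos: [0.6093, 0.0954, 0.1799]
orientation: [0.004, 0.714, 0.7, 0.005]
contact_force: [2.1, 0.2, -0.2]
opening: -0.0
```

Emit:
{"api": "carry_out", "payload": {"targets": [[-1,0,0,0,0,0,0],[-1,0,0,0,0,0,0],[-1,0,0,-1,0,0,0],[-1,0,0,-2,0,0,0],[-1,0,0,-3,0,0,0]]}}

```text
t: 38.37
tcp_pos: [0.5994, 0.095, 0.1474]
orientation: [0.0, 0.714, 0.7, 0.0]
contact_force: [-0.2, 0.1, 0.4]
opening: 0.0002
```

```bash
python3 -c "
from h import *
optics.snapshot('top');optics.snapshot('top');st()
shot('scene','s38',(310,190,450,295),5.5)
shot('wrist','w38',(160,130,500,385),2.2)"
```

```text
{'t': 38.4667, 'joints': [0.0436, 0.4428, 1.5816, -0.0, 1.1205, 0.0628], 'tcp_pos': [0.5976, 0.0951, 0.1456], 'orientation': [-0.0011, 0.7138, 0.7003, -0.0012], 'contact_force': [-0.719, -0.7814, -0.3078], 'opening': -0.0002}
```

View pics/s38.png

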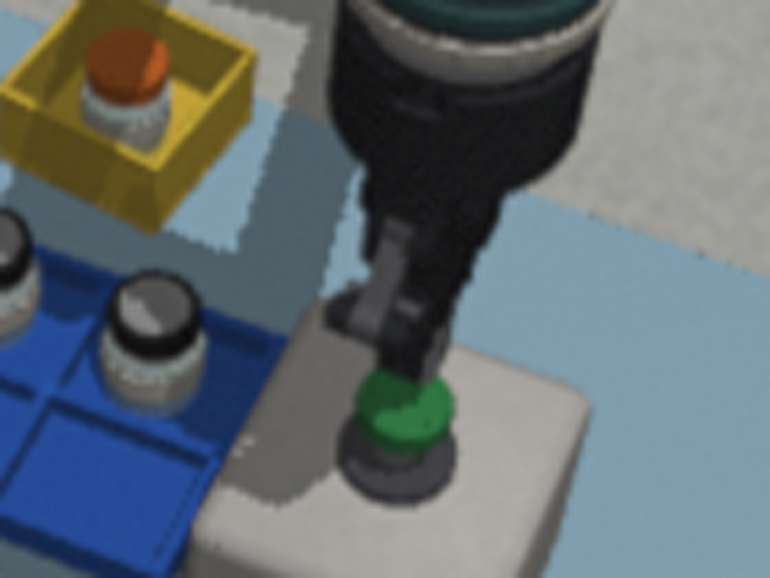

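View pics/w38.png

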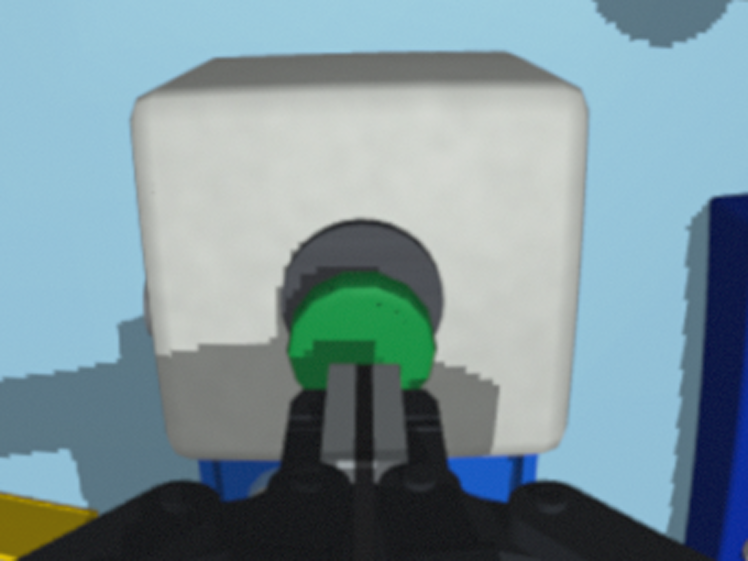

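Emit:
{"api": "carry_out", "payload": {"targets": [[-1,0,0,-0.6,0,0,0],[-1,0,0,-1.2,0,0,0],[-1,0,0,-1.8,0,0,0],[-1,0,0,-2.2,0,0,0],[-1,0,0,-2.4,0,0,0]]}}

```text
t: 38.98
tcp_pos: [0.5992, 0.0953, 0.1228]
orientation: [-0.0, 0.714, 0.7, -0.0]
contact_force: [-1.0, 0.2, 6.0]
opening: -0.0001
```

Emit:
{"api": "carry_out", "payload": {"targets": [[-1,0,0,-0.2,0,0,0],[-1,0,0,-0.4,0,0,0],[-1,0,0,-0.6,0,0,0],[-1,0,0,-0.8,0,0,0],[-1,0,0,-0.8,0,0,0]]}}

```text
t: 39.4
tcp_pos: [0.5992, 0.0953, 0.1157]
orientation: [-0.0, 0.714, 0.7, -0.0]
contact_force: [-2.0, 0.0, 8.8]
opening: 0.0
```

Emit:
{"api": "carry_out", "payload": {"targets": [[-1,0,0,-0.2,0,0,0],[-1,0,0,-0.4,0,0,0],[-1,0,0,-0.55,0,0,0],[-1,0,0,-0.65,0,0,0],[-1,0,0,-0.65,0,0,0]]}}

```text
t: 39.82
tcp_pos: [0.5993, 0.0953, 0.1096]
orientation: [0.0, 0.714, 0.7, 0.0]
contact_force: [-2.5, 0.1, 10.1]
opening: -0.0003
```

Emit:
{"api": "carry_out", "payload": {"targets": [[-1,0,0,-0.1,0,0,0],[-1,0,0,-0.2,0,0,0],[-1,0,0,-0.2,0,0,0],[-1,0,0,-0.2,0,0,0],[-1,0,0,-0.2,0,0,0]]}}

```text
t: 40.23
tcp_pos: [0.5993, 0.0954, 0.1085]
orientation: [0.0, 0.714, 0.7, 0.0]
contact_force: [-5.1, -1.2, 14.7]
opening: 0.0001
```

Emit:
{"api": "carry_out", "payload": {"targets": [[-1,0,0,-0.1,0,0,0],[-1,0,0,-0.2,0,0,0],[-1,0,0,-0.2,0,0,0],[-1,0,0,-0.2,0,0,0],[-1,0,0,-0.2,0,0,0]]}}

```text
t: 40.65
tcp_pos: [0.5995, 0.0953, 0.1084]
orientation: [0.001, 0.714, 0.7, 0.001]
contact_force: [-9.6, -0.3, 28.8]
opening: 0.0002
```

```bash
python3 -c "
from h import *
shot('scene','s39',(310,190,450,295),5.5);st()"
```

```text
{'t': 40.7, 'joints': [0.0441, 0.486, 1.6157, -0.0002, 1.0385, 0.0628], 'tcp_pos': [0.5995, 0.0953, 0.1083], 'orientation': [0.0005, 0.7137, 0.7005, 0.0005], 'contact_force': [-9.685, -0.5747, 29.0649], 'opening': 0.0}
```

View pics/s39.png

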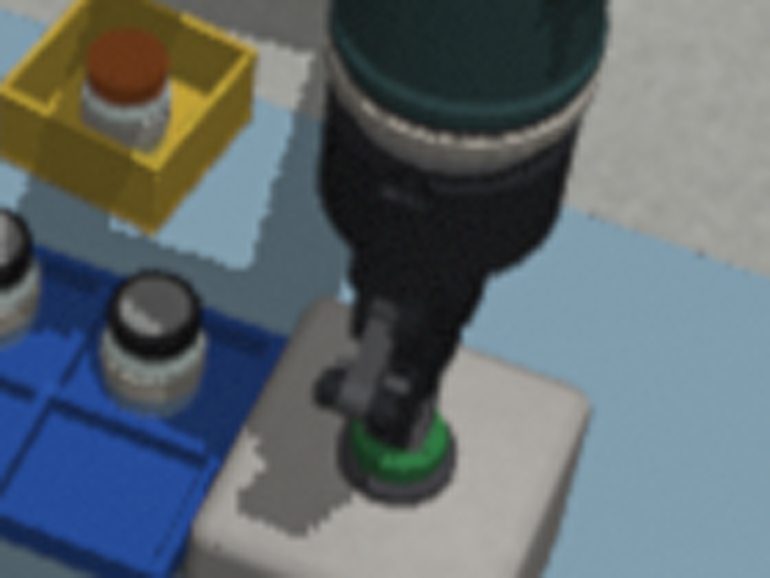

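Hard stop reached: 29 N with no further travel, and the cap is sunk onto the collar. I'll let it spring back and retreat.

Emit:
{"api": "carry_out", "payload": {"targets": [[-1,0,0,1,0,0,0],[-1,0,0,2.5,0,0,0],[-1,0,0,5,0,0,0],[-1,0,0,8,0,0,0],[-1,0,0,11,0,0,0]]}}

```text
t: 41.12
tcp_pos: [0.5986, 0.0953, 0.2152]
orientation: [-0.001, 0.714, 0.7, -0.001]
contact_force: [0.3, 0.2, 0.8]
opening: -0.0001
```

Emit:
{"api": "carry_out", "payload": {"targets": [[-1,-4,0,0,0,0,0],[-1,-8,0,0,0,0,0],[-1,-12,0,0,0,0,0],[-1,-15,0,0,0,0,0],[-1,-15,0,0,0,0,0]]}}

```text
t: 41.53
tcp_pos: [0.4414, 0.0953, 0.2137]
orientation: [-0.003, 0.714, 0.701, -0.003]
contact_force: [-0.7, -0.3, 0.0]
opening: -0.0002
```

```bash
python3 -c "
from h import *
optics.snapshot('wrist');optics.snapshot('wrist');st()
shot('scene','s40');shot('top','t40',(210,200,480,380),2.9)"
```

```text
{'t': 41.6333, 'joints': [0.0587, 0.1606, 1.8112, -0.0, 1.1692, 0.0773], 'tcp_pos': [0.4485, 0.0953, 0.215], 'orientation': [0.0002, 0.7137, 0.7005, 0.0002], 'contact_force': [1.2772, 0.6824, 0.0713], 'opening': 0.0003}
```

View pics/s40.png

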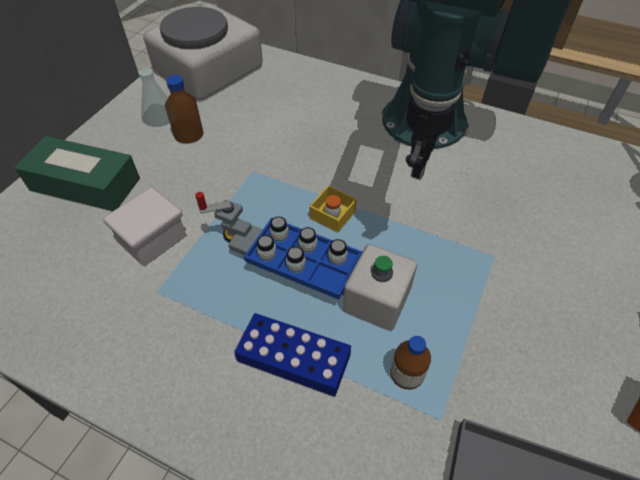

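View pics/t40.png

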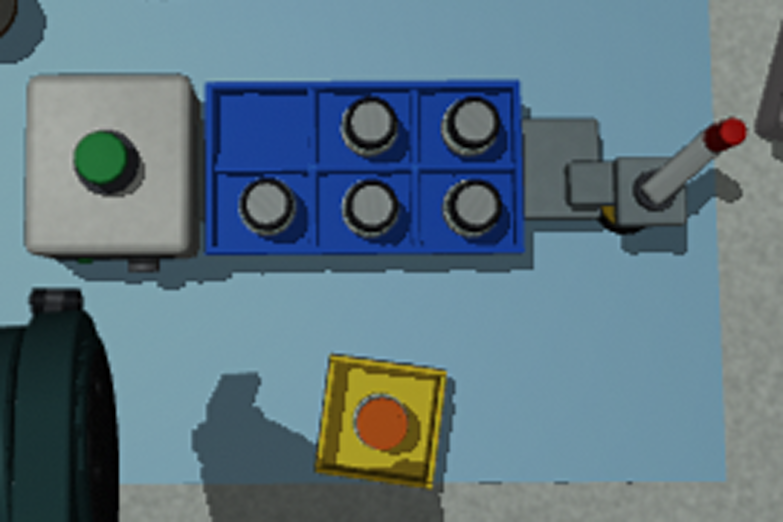

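```bash
python3 -c "
from cell import ticket
print(ticket.finish_job())"
```

```text
the job is handed in; nothing more can be done
None
```

The shaker is set up and started, and I handed the job in at about 42 s of the 210 s allowed; no verdict is reported back. I did the steps in the required order:

- **Jack leg:** I wound the crank clockwise about 1.2 turns until it turned clearly heavier, then let go.
- **Vials:** The spent orange-capped vial went into the waste tub, and all five black-capped vials into tray pockets.
- **Plunger:** I pushed it to its hard stop and let it spring back.

**Last checks:**
- The final pictures show five vials upright in the tray and the spent vial upright in the tub. The plunger is back up, the bystanders are unmoved, and the gripper touches nothing.
- At the plunger's stop the force rose to 29 N with no further travel, so the full stroke was made.

**What disagreed or stayed uncertain:**
- **Foot force:** This is an estimate, as nothing measures it directly. When released, the crank sprang back about 27°, leaving roughly 30 N. The crank-force readings were noisy and on their own would have allowed less, down to about 7 N by the lowest reading. The pictures show the foot already on the bench about 20° of crank before where it now rests, and neither foot nor crank moved afterwards. I relied on the pictures.
- **Fingertip length:** The tips stood about 10 mm behind the TCP (the tool's reference point), not the stated 22 mm ahead. The first close on the crank grip therefore shut above it, touching nothing. I worked with the measured value after that.

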